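# Empty the top tray, peel it off the stack and hold it up

## Task

Sort the two things in the top tray of the stack into the two bins on the right: the post holder joins the other post holder, the small box joins the other box. Then peel the empty top tray, which sticks in the stack, off: take it by its upright tab, lift that corner first while the opposite corner still sits in the stack, then lift it free without taking the stack along, and finish still holding it up by the tab, about level and a hand's breadth or more above the stack. Leave the other things on the bench where they are.

Things in the scene. Friction and masses are not known exactly. Their poses are not given: they have to be found in the camera images.
- top_tray: top tray of a stack of nested grey plastic trays, 90 g. Origin: centre of its underside, z up, x along its long side. Flange 170 x 130 mm, 10 to 13 mm above the origin; shallow tub 150 x 110 mm, inner floor at 3 mm. A tab stands on its (+x, +y) corner. The tub sits 7 mm deep in the tray below, 2.5 mm clearance all round
- tab (a point): upright grip tab of the top tray, 10 mm thick, 26 mm long, at (70, 53.5) mm in the tray's frame, from 13 to 40 mm above the tray's origin; this point is at its middle, 28 mm above that origin, 12 mm below its top edge. Its length runs along the diagonal, 0.653 rad from the tray's x axis toward y; pinch it across its thickness, from above
- far_corner (a point): corner of the top tray's underside opposite the tab, at (-72, -52, 0) mm in its frame: the corner to tilt about. When the tray is tilted by about 0.2 rad about it, all four retaining fingers have let go and the tray can be lifted away
- far_seat (a point): point of the stack on which far_corner sits while the tray is in place (same place and height)
- tray_stack: the nested trays below: one loose block, 170 x 130 x 40 mm, 0.9 kg. Origin: centre of its underside on the bench, axes as the top tray's, whose underside rests 33 mm above it. A bracket on each side (middle of +x and +y; -y at x = 40, -x at y = 35 mm; 17 mm out, 52 mm high) has a sprung steel finger lapping 3 mm over the top tray's flange; it swings up and lets go at 1 to 2 N when that has risen 6 to 10 mm
- post_holder: black post holder, a cylinder 25 mm in diameter and 55 mm tall, standing upright in the top tray, 60 g; small thumbscrew on its side toward its own -y. Origin at the underside; the cylinder's axis is 3.5 mm from it toward +y
- optic_box: small closed black box, 50 x 60 x 30 mm (own x, y, z), lying flat in the top tray, its own x along the tray's y, about 75 g. Origin: centre of its underside
- post_bin: fixed open grey bin with a lying post holder (55 x 30 x 25 mm) in it. Outside 110 x 150 x 30 mm (x, y, z), walls and floor 4 mm. Origin: centre of its underside. The post holder in it is fixed at y = -48 mm, the end away from the stack; the half toward +y is free
- box_bin: fixed open grey bin of the same size and make with a small dark box (45 x 45 x 23 mm) in it, fixed at y = -45 mm; the half toward +y is free. Origin: centre of its underside
- tapped_plate: bystander: grey metal plate with tapped holes, 100 x 75 x 12 mm, lying flat; origin at the centre of its underside
- steel_sleeve: bystander: light metal sleeve, 29 mm in diameter, 58 mm tall; origin at the underside

How it is judged (in metres and radians):
On the way, in this order (a step that is already met when the one before it is completed fails the run):
1. post holder and box lie in their bins, let go, while the top tray still sits in the stack (x of post_holder in the frame of post_bin between -0.053 and 0.053 m and y of post_holder in the frame of post_bin between -0.073 and 0.073 m and z of post_holder in the frame of post_bin between -0.005 and 0.045 m and x of optic_box in the frame of box_bin between -0.053 and 0.053 m and y of optic_box in the frame of box_bin between -0.073 and 0.073 m and z of optic_box in the frame of box_bin between -0.005 and 0.045 m and contact force between the fingers and post_holder below 0.1 N and contact force between the fingers and optic_box below 0.1 N and linear speed of each of post_holder, optic_box below 0.05 m/s and z of top_tray in the frame of tray_stack below 0.037 m), for 0.2 s.
2. the tab's corner is raised (tray tilted by 4.5 degrees or more) while the opposite corner is still in its seat (within 8 mm) (angle between top_tray's own z axis and vertical above 0.08 rad and z of tab in the frame of tray_stack above 0.071 m and distance between far_corner and far_seat below 0.008 m), for 0.1 s.
At the end, for the whole second after the job is handed in: Post holder and box lie in their bins; the gripper holds the top tray by its tab, still, its centre over 120 mm and far corner over 85 mm above the bench, within 20 degrees of level, touching nothing else; the stack stands flat on the bench (x of post_holder in the frame of post_bin between -0.053 and 0.053 m and y of post_holder in the frame of post_bin between -0.073 and 0.073 m and z of post_holder in the frame of post_bin between -0.005 and 0.045 m and x of optic_box in the frame of box_bin between -0.053 and 0.053 m and y of optic_box in the frame of box_bin between -0.073 and 0.073 m and z of optic_box in the frame of box_bin between -0.005 and 0.045 m and height (world z) of top_tray above 0.12 m and height (world z) of far_corner above 0.085 m and angle between top_tray's own z axis and vertical below 0.35 rad and contact force between the fingers and top_tray above 1 N and contact force between top_tray and tray_stack below 0.05 N and contact force between top_tray and post_holder below 0.05 N and contact force between top_tray and optic_box below 0.05 N and horizontal distance between tab and the grasp point below 0.045 m and linear speed of each of top_tray, post_holder, optic_box below 0.05 m/s and height (world z) of tray_stack below 0.004 m and angle between tray_stack's own z axis and vertical below 0.05 rad); the arm keeps its last pose, push and grip.
It fails at once if the stack was lifted or tipped along with the top tray (raised by more than 10 mm or tipped by more than 7 degrees) (height (world z) of tray_stack above 0.01 m or angle between tray_stack's own z axis and vertical above 0.12 rad).
It fails at once if a bystander was disturbed (moved by more than 30 mm) (distance of any of tapped_plate, steel_sleeve from where it was at the start of the episode above 0.03 m).
It also fails if it takes over 64 s, if anything falls off the work surface, if the arm or the gripper's body presses on something with over 40 N, if the wrist force passes 120 N, or if a joint passes its speed limit or range.

## Robot

A 6-joint arm with a two-finger parallel gripper is mounted at the origin on a cart in front of the work surface, level with it; the furniture and walls round the work are solid. World frame = base frame: x ahead of the robot, y to its left, z up, the work surface at z = 0. Lengths are in mm, angles in rad, forces in N, time in s.
With the tool pointing down it reaches from about 275 to 750 mm from the base axis. Payload 10.2 kg.
Tool frame: the origin (TCP) lies between the finger pads; the fingertips stand 17 mm ahead of it and the grasp point (between the pads) lies 2 mm behind it; y points along the fingers, x is the direction in which the jaws open and shut, and the axes are right-handed (so a half turn about y gives the same grasp; the last joint's range is limited). The gripper opens to 85 mm and grips with 20 to 120 N. Pads are 22 mm wide; open, the fingers measure 114 mm over their backs; the gripper's body (76 mm by 85 mm) begins 54 mm behind the grasp point. The pads swing forward as they close: fully open they stand 13 mm farther back than shut.
Start: joints at [1.012, 0.313, 1.498, -0, 1.331, -0.223], TCP at [173.013, 495.679, 248.294] pointing down, gripper open.
Joint ranges: [-2.94, 2.94], [-0.97, 2.17], [0.19, 2.56], [-1.23, 4.37], [0.02, 3.11], [-2.88, 2.88]. Speed limits (rad/s): [2.39, 2.39, 3.01, 3.14, 3.14, 3.14].

## Interface

Orientations are given as a unit quaternion [w, x, y, z].
In Python, from rig import ctrl gives the robot as it stands.
- The arm moves only by the tool jog_arm, never from a script. Its argument "targets" is a list of rows, each an object with "offset": the shift along the tool's x, y, z in m, a list of three; "yaw": the turn about the tool's y in rad. In form: [{"offset": [dx, dy, dz], "yaw": yaw}, ...]. A call has 1 to 12 rows; each row is the pose to reach, as a shift and turn from the pose measured when the call began, along the tool's axes at that moment; what a row does not reach only later rows make up. A row lasts 1/12 s, in which the tool goes at most 41.7 mm and 7.16 degrees, less where a joint would pass 70% of its speed; a pose out of reach is approached as far as the arm can. A call with a gripper value outside its range is refused whole. "fingers" is the finger opening in m, from 0 to 0.0854, set as the call begins (left out, the last holds). The fingers move at their own pace and stop on an object; "grip_force" is the grip in N (left out, the last holds). Time passes only in rows, so rows that repeat a pose let the fingers close. It gives the time, the measured TCP pose, the force and the opening at its end, in the units of the state.
- ctrl.sense(): the state, without advancing time (a new reading comes with each control period).
- ctrl.capture(name): name is "side" or "top" or "wrist"; returns a dict with "img" (480x640x3 uint8, red, green, blue), "intrinsics" (3x3 intrinsics, pixels), "T" (4x4, takes a point from camera to world coordinates); the wrist camera has in their place "mount" (4x4, takes a point from camera to tool coordinates, whose origin is the TCP and whose axes are the tool frame's). Camera axes: x right, y up, looking along -z (the intrinsics and any distortion apply to the point x, -y, -z); pixel columns grow to the right and rows downward; lengths in mm; the calibration is good to about 2 mm. A picture is of the moment at which its call begins: read the wrist's pose just before it. There is no depth.
- ctrl.finish_job(): hands the job in, once; it reports no verdict.
Trained networks look in the newest picture that a camera, given by its name, has taken for a name from the list of things; names that differ only in an ending like _2 or _b are one class to them, and where a whole thing is asked for, a point or a joint stands for the part that bears it (a point fixed in the world has none). Each returns a list of dicts, best first, with "score" (0 to 1); they miss things now and then, are a little off and sometimes report something else, mostly with a low value. They report only what shows in the picture. A call takes as long as a camera call.
- ctrl.boxes_of(camera, target): "box" ([left, top, right, bottom] in pixels, round what is visible of it).
- ctrl.regions_of(camera, target): "region" (480x640 bool, what is visible of it) and "box" ([left, top, right, bottom] in pixels, round what is visible of it).
The state is a dict: "time_s": time; "joints": joint angles; "dq": joint speeds; "tau": joint torques, N m; "eef_pos": TCP position; "ee_rot": TCP orientation; "force": force on the tool from outside, world axes, zero at the start; "wrist_torque": the same for the moment, N m; "grip_width": opening from 0.0 (shut) to 1.0 (fully open).
Only numpy, scipy, OpenCV 4.12 (cv2) and the standard library are available. Lean on these libraries where they do the work, as an engineer would, in place of code of your own. Each camera call takes 0.05 s, during which the arm holds its last target.

## Working session

There is one attempt and no reset: what is moved stays moved. The work goes in short steps, Python scripts to look and compute and a tool call to move; the robot and the scene stay as the last step left them, time stands still between calls to the robot, and variables do not carry over. Pictures are saved under pics/ and viewed, and the job is handed in when it is done.

Besides the shell and the picture viewer there is one more tool, called after "Request:" in YAML: its name, and indented under it one key for each argument. jog_arm: Moves the arm, as the interface text tells. Its arguments: {"type":"object","properties":{"targets":{"type":"array"},"fingers":{"type":"number"},"grip_force":{"type":"number"}},"required":["targets"]}

```bash
ls -la; mkdir -p pics
cat > h.py <<'E'
import numpy as np, cv2
from scipy.spatial.transform import Rotation as R
from rig import ctrl
def Rq(q): return R.from_quat([q[1],q[2],q[3],q[0]]).as_matrix()
def toolT():
    s=ctrl.sense(); T=np.eye(4); T[:3,:3]=Rq(s["ee_rot"]); T[:3,3]=s["eef_pos"]; return T
def cap(name):
    T0=toolT()
    c=ctrl.capture(name)
    c["Tw"]=T0@np.array(c["mount"]) if name=="wrist" else np.array(c["T"])
    c["K"]=np.array(c["intrinsics"])
    return c
def save(img,fn): cv2.imwrite(fn,cv2.cvtColor(img,cv2.COLOR_RGB2BGR))
def ray(c,u,v):
    d=np.linalg.inv(c["K"])@[u,v,1]; d=np.array([d[0],-d[1],-d[2]])
    return c["Tw"][:3,3],c["Tw"][:3,:3]@d
def onz(c,u,v,z):
    o,d=ray(c,u,v); return o+d*(z-o[2])/d[2]
def proj(c,p):
    q=np.linalg.inv(c["Tw"])@np.r_[p,1]; q=c["K"]@[q[0],-q[1],-q[2]]; return q[:2]/q[2]
E
python3 - <<'E'
from h import *
np.set_printoptions(precision=3,suppress=True)
s=ctrl.sense(); print(s)
for n in ["top","side","wrist"]:
    c=cap(n); save(c["img"],f"pics/{n}0.png"); print(n,[k for k in c],c["K"].tolist(),c["Tw"])
    for t in ["top_tray","tab","tray_stack","post_holder","optic_box","post_bin","box_bin","tapped_plate","steel_sleeve"]:
        try: print(t,[(np.round(b["box"]).tolist(),round(b["score"],2)) for b in ctrl.boxes_of(n,t)][:3])
        except Exception as e: print(t,e)
print(toolT(), ctrl.sense()["time_s"])
E
```

```text
total 12
drwxr-xr-x  3 agent agent 4096 Dec  7 06:41 .
drwxr-xr-x 23 root  root  4096 Dec  7 06:41 ..
drwxr-xr-x  2 agent agent 4096 Dec  7 06:41 pics
{'time_s': 0.0, 'joints': array([ 1.012,  0.313,  1.498, -0.   ,  1.331, -0.223]), 'dq': array([-0.002, -0.002, -0.003, -0.001,  0.001, -0.001]), 'tau': array([ -0.002, -41.226, -25.974,  -0.   ,   0.004,  -0.   ]), 'eef_pos': array([172.859, 495.474, 247.73 ]), 'ee_rot': array([-0.576,  0.577,  0.409, -0.41 ]), 'force': array([0.111, 0.15 , 0.23 ]), 'wrist_torque': array([-0.043, -0.006,  0.02 ]), 'grip_width': 1.0032090606102415}
top ['img', 'intrinsics', 'T', 'Tw', 'K'] [[619.6943859653081, 0.0, 313.45100015869536], [0.0, 619.6943859653081, 226.73429377583162], [0.0, 0.0, 1.0]] [[   0.014    0.993   -0.118  323.761]
 [  -1.       0.013   -0.009    1.271]
 [  -0.007    0.118    0.993 1538.105]
 [   0.       0.       0.       1.   ]]
top_tray [([264.0, 189.0, 353.0, 274.0], 0.55)]
tab [([268.0, 189.0, 355.0, 275.0], 0.91)]
tray_stack [([271.0, 203.0, 346.0, 252.0], 0.69), ([269.0, 188.0, 355.0, 274.0], 0.44)]
post_holder [([181.0, 184
[... 1071 characters left out ...]
apped_plate [([292.0, 174.0, 332.0, 192.0], 0.67)]
steel_sleeve [([308.0, 147.0, 311.0, 168.0], 0.78), ([293.0, 174.0, 330.0, 192.0], 0.33)]
wrist ['img', 'intrinsics', 'mount', 'Tw', 'K'] [[408.41538936392084, 0.0, 320.2887031422081], [0.0, 408.41538936392084, 237.0724382418453], [0.0, 0.0, 1.0]] [[  0.329  -0.908  -0.259 107.972]
 [  0.944   0.317   0.09  518.266]
 [  0.     -0.274   0.962 374.161]
 [  0.      0.      0.      1.   ]]
top_tray []
tab []
tray_stack []
post_holder []
optic_box []
post_bin []
box_bin []
tapped_plate []
steel_sleeve []
[[  0.33    0.     -0.944 173.025]
 [  0.944  -0.      0.33  495.664]
 [ -0.     -1.     -0.    248.304]
 [  0.      0.      0.      1.   ]] 1.5
```

View images.

View pics/top0.png

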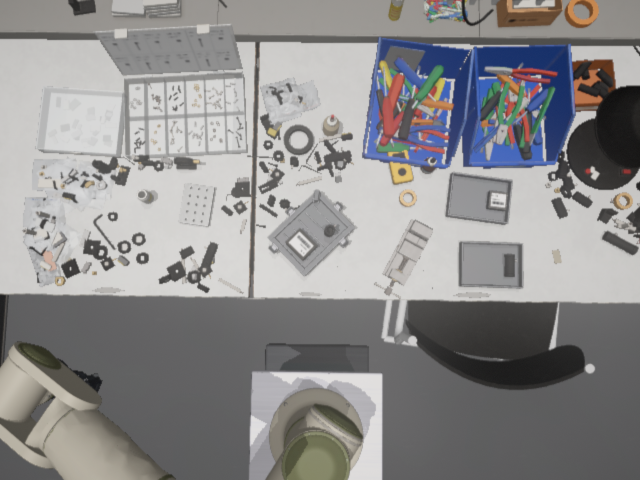

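View pics/side0.png

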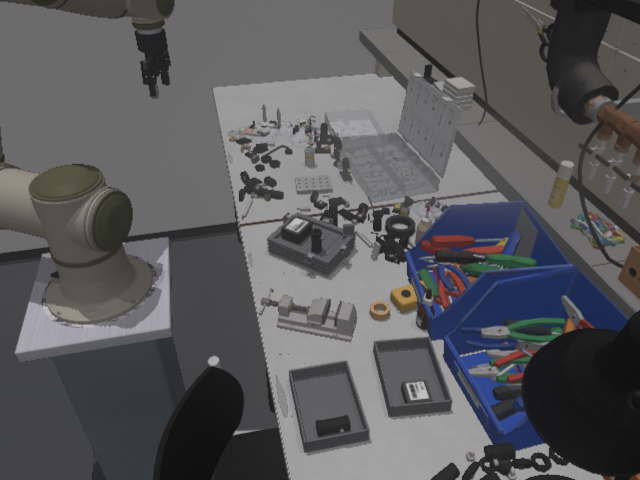

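View pics/wrist0.png

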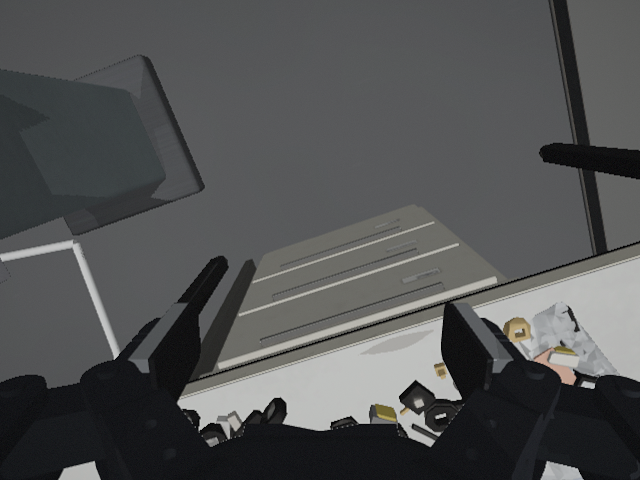

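```bash
cat > crop.py <<'E'
import cv2,sys
f,l,t,r,b,k,o=sys.argv[1:]; l,t,r,b=map(int,(l,t,r,b));k=float(k)
im=cv2.imread(f)[t:b,l:r]; cv2.imwrite(o,cv2.resize(im,None,fx=k,fy=k,interpolation=cv2.INTER_CUBIC))
E
python3 crop.py pics/top0.png 250 170 370 290 5 pics/top0a.png
python3 crop.py pics/side0.png 250 195 370 285 6 pics/side0a.png
python3 - <<'E'
from h import *
np.set_printoptions(precision=1,suppress=True)
c=cap("top")
for n,u,v,z in [("stack",312,232,40),("postbin TL",461,242,30),("TR",523,242,30),("BL",459,287,30),("BR",523,288,30),("boxbin TL",453,174,30),("TR",512,180,30),("BL",446,217,30),("BR",507,224,30),("vise",410,250,40),("sleeve",147,196,58),("plate",197,205,12)]:
    print(n,onz(c,u,v,z))
E
```

```text
stack [488.2  17.6  40. ]
postbin TL [ 469.6 -346.1   30. ]
TR [ 471.7 -497.    30. ]
BL [ 360.2 -339.8   30. ]
BR [ 360.  -494.1   30. ]
boxbin TL [ 638.2 -328.7   30. ]
TR [ 625.  -473.8   30. ]
BL [ 530.7 -310.2   30. ]
BR [ 515.4 -459.    30. ]
vise [ 447.5 -220.3   40. ]
sleeve [568.6 418.7  58. ]
plate [555.1 305.7  12. ]
```

View pics/top0a.png

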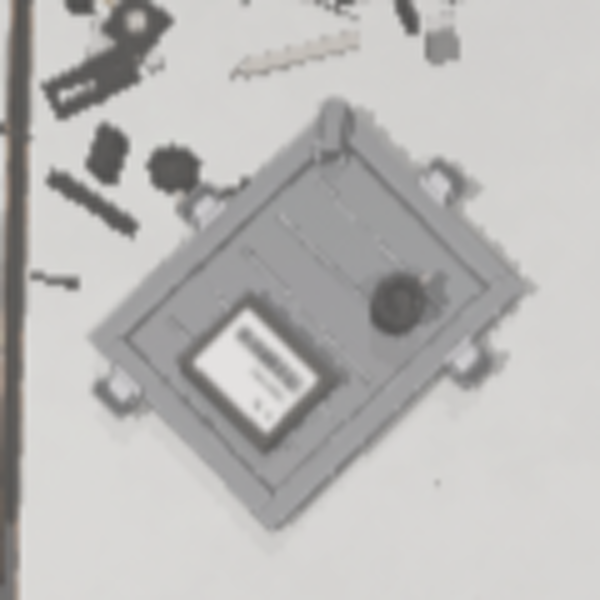

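View pics/side0a.png

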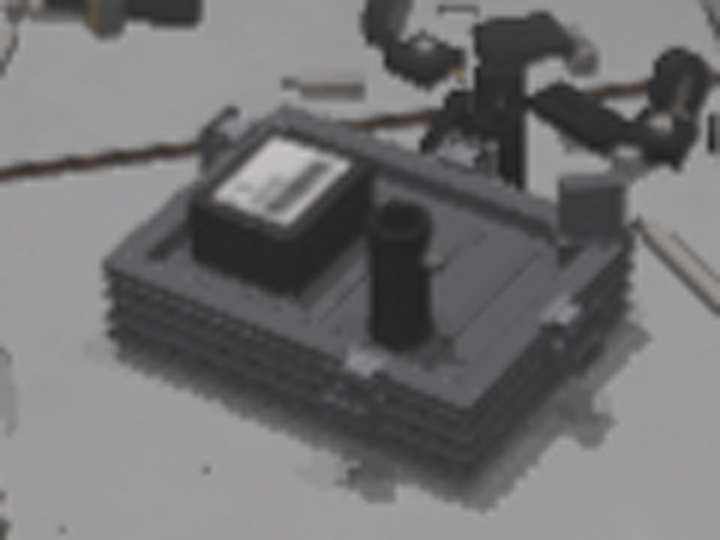

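```bash
cat > fit.py <<'E'
from h import *
from scipy.optimize import least_squares
def tray_pts(p,P):  # p=[x,y,th], P Nx3 in stack frame
    c,s=np.cos(p[2]),np.sin(p[2]); P=np.array(P,float)
    return np.c_[p[0]+c*P[:,0]-s*P[:,1], p[1]+s*P[:,0]+c*P[:,1], P[:,2]]
COR=[[85,65,46],[85,-65,46],[-85,-65,46],[-85,65,46]]
def fit(cams,uvs,p0,P=COR):
    def f(p):
        W=tray_pts(p,P); return np.concatenate([ (np.array([proj(c,w) for w in W])-uv).ravel() for c,uv in zip(cams,uvs)])
    r=least_squares(f,p0); return r.x,r.fun.reshape(-1,2)
E
python3 - <<'E'
from fit import *
np.set_printoptions(precision=2,suppress=True)
ct=cap("top"); cs=cap("side")
ut=np.array([[335,100],[530,285],[275,525],[95,337]])/5+[250,170]
# side: tab corner hidden-ish; corners: right(+x,+y) ~ (632,235); (+x,-y) front (462,400); (-x,-y) left (107,262); (-x,+y) back (287,108)
us=np.array([[632,240],[465,403],[106,262],[287,108]])/6+[250,195]
p,r=fit([ct],[ut],[488,17,-.78]); print("top",p,r)
p,r=fit([cs],[us],[488,17,-.78]); print("side",p,r)
# post top, box top
print("post", onz(ct,250+397/5,170+302/5,91), onz(cs,250+402/6,195+217/6,91))
print("box", onz(ct,250+260/5,170+370/5,66), onz(cs,250+282/6,195+183/6,66))
for n,u,v in [("post L",288,381),("B",310,451),("R",368,434),("T",345,363)]: print(n,onz(cs,u,v,30))
for n,u,v in [("box L",374,346),("B",386,416),("R",450,403),("T",432,337)]: print(n,onz(cs,u,v,30))
E
```

```text
top [487.11  18.07  -0.78] [[ 1.04 -0.96]
 [-0.39 -0.23]
 [ 0.44  0.99]
 [-1.08  0.15]]
side [488.68  15.77  -0.8 ] [[ 1.24 -0.95]
 [ 0.14  1.5 ]
 [-1.25 -0.21]
 [-0.13 -0.95]]
post [486.9  -23.75  91.  ] [491.77 -26.36  91.  ]
box [456.21  40.77  66.  ] [458.28  39.05  66.  ]
post L [ 358.37 -371.53   30.  ]
B [ 367.29 -513.19   30.  ]
R [ 465.94 -505.34   30.  ]
T [ 468.38 -355.51   30.  ]
box L [ 533.14 -328.58   30.  ]
B [ 505.52 -479.89   30.  ]
R [ 621.   -480.51   30.  ]
T [ 649.77 -332.46   30.  ]
```

```bash
cat > go.py <<'E'
import sys
from h import *
# usage go.py x y z ang
def calc(x,y,z,a):
    T=toolT(); o=T[:3,:3].T@(np.array([x,y,z])-T[:3,3])/1000
    cur=np.arctan2(T[1,0],T[0,0]); d=(a-cur+np.pi)%(2*np.pi)-np.pi
    return np.round(o,4),round(-d,4)
if __name__=="__main__":
    s=ctrl.sense(); print(s["time_s"],np.round(s["eef_pos"],1),np.round(s["joints"],3),round(s["grip_width"],3),np.round(s["force"],2))
    T=toolT(); print("ang",np.arctan2(T[1,0],T[0,0]),"down",T[:3,1])
    v=list(map(float,sys.argv[1:]))
    for i in range(0,len(v),4): print(v[i:i+4],*calc(*v[i:i+4]))
E
python3 go.py 489 -25 200 0.785
```

```text
1.65 [173.  495.7 248.3] [ 1.012  0.313  1.498  0.     1.331 -0.223] 0.998 [0.56 0.07 0.43]
ang 1.23503403053567 down [-3.09904880e-05  2.93443859e-06 -1.00000000e+00]
[489.0, -25.0, 200.0, 0.785] [-0.3875  0.0483 -0.4699] 0.45
```

Request:
jog_arm:
  targets:
    - {"offset": [-0.3875, 0.048, -0.47], "yaw": 0.45}
    - {"offset": [-0.3875, 0.048, -0.47], "yaw": 0.45}
    - {"offset": [-0.3875, 0.048, -0.47], "yaw": 0.45}
    - {"offset": [-0.3875, 0.048, -0.47], "yaw": 0.45}
    - {"offset": [-0.3875, 0.048, -0.47], "yaw": 0.45}
    - {"offset": [-0.3875, 0.048, -0.47], "yaw": 0.45}
    - {"offset": [-0.3875, 0.048, -0.47], "yaw": 0.45}
    - {"offset": [-0.3875, 0.048, -0.47], "yaw": 0.45}
    - {"offset": [-0.3875, 0.048, -0.47], "yaw": 0.45}
    - {"offset": [-0.3875, 0.048, -0.47], "yaw": 0.45}
    - {"offset": [-0.3875, 0.048, -0.47], "yaw": 0.45}
    - {"offset": [-0.3875, 0.048, -0.47], "yaw": 0.45}
  fingers: 0.05

```text
time_s: 2.65
eef_pos: [432.3, 67.5, 209.1]
ee_rot: [-0.653, 0.653, 0.271, -0.27]
force: [0.4, 1.4, -0.2]
grip_width: 0.586
```

```bash
python3 go.py 489 -25 200 0.785
```

```text
2.65 [432.3  67.5 209.1] [-0.114  0.158  1.804  0.     1.18  -0.899] 0.586 [ 0.38  1.35 -0.16]
ang 0.7846583776961754 down [ 6.54804160e-04  7.67999215e-06 -9.99999786e-01]
[489.0, -25.0, 200.0, 0.785] [-0.0252  0.0091 -0.1055] -0.0003
```

Request:
jog_arm:
  targets:
    - {"offset": [-0.025, 0.009, -0.1055], "yaw": 0}
    - {"offset": [-0.025, 0.009, -0.1055], "yaw": 0}
    - {"offset": [-0.025, 0.009, -0.1055], "yaw": 0}
    - {"offset": [-0.025, 0.009, -0.1055], "yaw": 0}
    - {"offset": [-0.025, 0.009, -0.1055], "yaw": 0}
    - {"offset": [-0.025, 0.009, -0.1055], "yaw": 0}

```text
time_s: 3.15
eef_pos: [488.9, -24.4, 200.1]
ee_rot: [0.653, -0.653, -0.271, 0.27]
force: [-0.9, 0.3, 0.5]
grip_width: 0.587
```

Run:
```python
from fit import *
np.set_printoptions(precision=2,suppress=True)
s=ctrl.sense(); print(s["eef_pos"],s["grip_width"],np.abs(s["dq"]).max())
c=cap("wrist"); save(c["img"],"pics/w1.png"); np.savez("w1.npz",Tw=c["Tw"],K=c["K"])
for t in ["post_holder","optic_box","tab"]:
    print(t,[(np.round(b["box"]).tolist(),round(b["score"],2)) for b in ctrl.boxes_of("wrist",t)][:3])
im=c["img"].copy()
p=[488,17,-.787]
for w in list(tray_pts(p,COR))+[np.array([489,-25,91.]),np.array([489,-25,36.]),tray_pts(p,[[70,53.5,73]])[0],np.array(s["eef_pos"])]:
    q=proj(c,w); cv2.circle(im,(int(q[0]),int(q[1])),4,(255,0,0),1); print(w,q)
save(im,"pics/w1a.png")
```

```text
[488.86 -24.39 200.1 ] 0.5873023127434525 0.02021627444202189
post_holder [([298.0, 206.0, 340.0, 268.0], 0.97), ([266.0, 41.0, 472.0, 304.0], 0.42)]
optic_box [([309.0, 74.0, 410.0, 162.0], 0.79)]
tab [([265.0, 44.0, 471.0, 308.0], 0.67)]
[594.04   2.69  46.  ] [445.76 294.34]
[501.97 -89.09  46.  ] [270.68 294.19]
[381.96  31.31  46.  ] [261.99  44.33]
[474.03 123.09  46.  ] [468.86  44.62]
[489. -25.  91.] [319.16 240.94]
[489. -25.  36.] [319.32 219.58]
[575.31   5.19  73.  ] [442.43 290.14]
[488.86 -24.39 200.1 ] [319.47 329.67]
```

View pics/w1a.png

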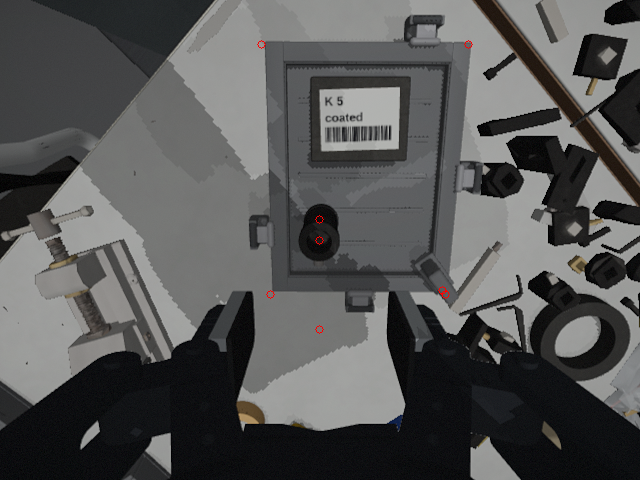

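```bash
python3 crop.py pics/w1.png 250 20 490 320 2.5 pics/w1b.png
python3 - <<'E'
from fit import *
np.set_printoptions(precision=2,suppress=True)
d=np.load("w1.npz"); c=dict(Tw=d["Tw"],K=d["K"])
p,r=fit([c],[np.array([[447,292],[273,291],[266,43],[467,41]])],[488,17,-.787]); print(p,r)
print("post",onz(c,319.5,240.5,91),"box",onz(c,360,118,66))
E
python3 go.py 489 -25 74 0.785
```

```text
[487.53  18.8   -0.78] [[ 0.7   0.01]
 [-0.65  1.52]
 [-3.15 -1.  ]
 [ 3.11  0.36]]
post [488.95 -24.66  91.  ] box [456.51  42.83  66.  ]
3.35 [488.9 -24.  200.5] [-0.289  0.279  1.674  0.     1.187 -1.075] 0.581 [-0.65  0.99 -0.31]
ang 0.7859984130833254 down [ 1.12033863e-03 -9.82584305e-05 -9.99999368e-01]
[489.0, -25.0, 74.0, 0.785] [-0.0008  0.1265 -0.0006] 0.001
```

View pics/w1b.png

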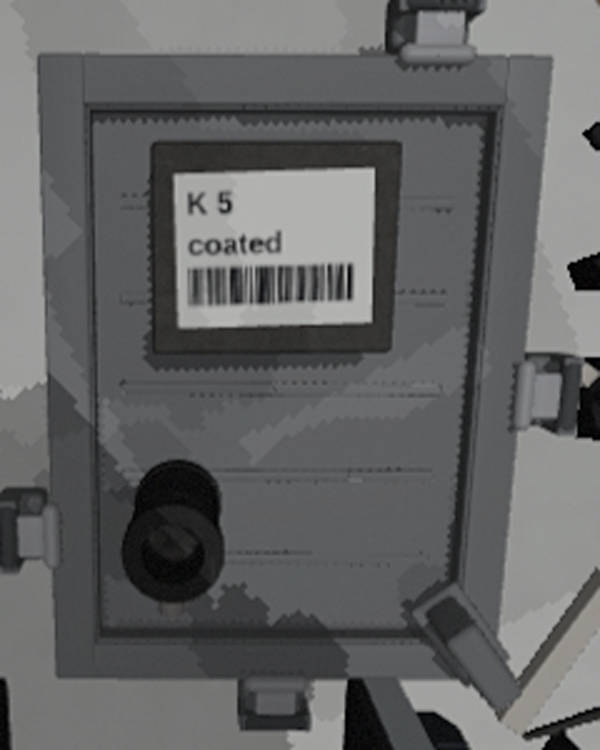

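Request:
jog_arm:
  targets:
    - {"offset": [0, 0.04, 0], "yaw": 0}
    - {"offset": [0, 0.08, 0], "yaw": 0}
    - {"offset": [-0.0005, 0.105, -0.0005], "yaw": 0}
    - {"offset": [-0.0005, 0.118, -0.0005], "yaw": 0}
    - {"offset": [-0.0005, 0.124, -0.0005], "yaw": 0}
    - {"offset": [-0.0005, 0.124, -0.0005], "yaw": 0}

```text
time_s: 3.85
eef_pos: [488.6, -24.2, 75.8]
ee_rot: [0.653, -0.653, -0.271, 0.271]
force: [0.7, 0.2, 0.0]
grip_width: 0.588
```

Request:
jog_arm:
  targets:
    - {"offset": [0, 0, 0], "yaw": 0}
    - {"offset": [0, 0, 0], "yaw": 0}
    - {"offset": [0, 0, 0], "yaw": 0}
    - {"offset": [0, 0, 0], "yaw": 0}
    - {"offset": [0, 0, 0], "yaw": 0}
    - {"offset": [0, 0, 0], "yaw": 0}
    - {"offset": [0, 0, 0], "yaw": 0}
    - {"offset": [0, 0, 0], "yaw": 0}
  fingers: 0.0
  grip_force: 30

```text
time_s: 4.52
eef_pos: [489.3, -24.2, 77.0]
ee_rot: [-0.653, 0.653, 0.272, -0.27]
force: [-1.7, 0.4, 6.4]
grip_width: 0.277
```

```bash
python3 go.py 489 -25 180 0.785 430 -390 150 0.785
python3 - <<'E'
from h import *
c=cap("wrist"); save(c["img"],"pics/w2.png")
E
```

```text
4.5167 [489.3 -24.2  77. ] [-2.890e-01  4.520e-01  1.802e+00  1.000e-03  8.870e-01 -1.076e+00] 0.277 [-1.66  0.43  6.42]
ang 0.7866699385409424 down [ 1.74833259e-03 -1.00029386e-05 -9.99998472e-01]
[489.0, -25.0, 180.0, 0.785] [-0.0006 -0.103  -0.0005] 0.0017
[430.0, -390.0, 150.0, 0.785] [-0.3007 -0.0731 -0.2164] 0.0017
```

View pics/w2.png

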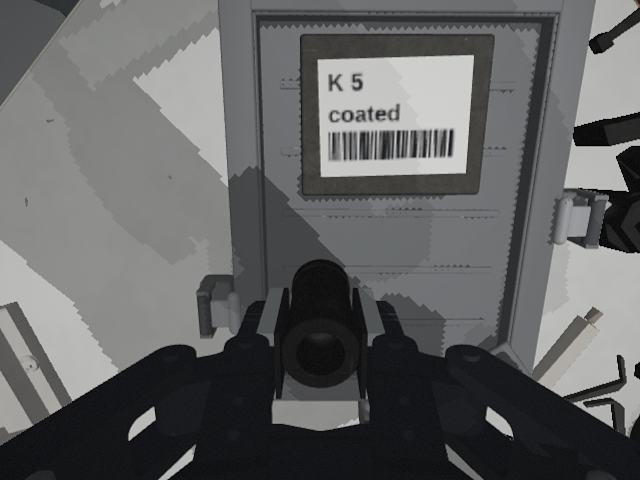

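Request:
jog_arm:
  targets:
    - {"offset": [0, -0.03, 0], "yaw": 0}
    - {"offset": [0, -0.07, 0], "yaw": 0}
    - {"offset": [0, -0.11, 0], "yaw": 0}
    - {"offset": [-0.3, -0.12, -0.215], "yaw": 0}
    - {"offset": [-0.3, -0.12, -0.215], "yaw": 0}
    - {"offset": [-0.3, -0.12, -0.215], "yaw": 0}
    - {"offset": [-0.3, -0.12, -0.215], "yaw": 0}
    - {"offset": [-0.3, -0.12, -0.215], "yaw": 0}
    - {"offset": [-0.3, -0.12, -0.215], "yaw": 0}
    - {"offset": [-0.3, -0.12, -0.215], "yaw": 0}
    - {"offset": [-0.3, -0.12, -0.215], "yaw": 0}
    - {"offset": [-0.3, -0.12, -0.215], "yaw": 0}

```text
time_s: 5.57
eef_pos: [428.4, -391.0, 197.3]
ee_rot: [-0.653, 0.654, 0.271, -0.27]
force: [0.0, -0.1, -1.1]
grip_width: 0.281
```

```bash
python3 go.py 420 -385 200 0.785
```

```text
5.5667 [ 428.4 -391.   197.3] [-9.420e-01  4.740e-01  1.401e+00  1.000e-03  1.265e+00 -1.728e+00] 0.281 [ 0.05 -0.08 -1.07]
ang 0.7856789157163855 down [ 1.99970982e-03 -7.35390036e-04 -9.99997730e-01]
[420.0, -385.0, 200.0, 0.785] [-0.0017 -0.0027  0.0102] 0.0007
```

Run:
```python
from fit import *
np.set_printoptions(precision=1,suppress=True)
c=cap("wrist"); 
im=c["img"].copy()
for cen,a in [((415,-419),-.01),((577,-393),-.1)]:
    for w in tray_pts([*cen,a],[[55,75,30],[-55,75,30],[55,-75,30],[-55,-75,30]]):
        q=proj(c,w); cv2.circle(im,(int(q[0]),int(q[1])),4,(255,0,0),1); print(w,q)
save(im,"pics/w3.png")
np.savez("w3.npz",Tw=c["Tw"],K=c["K"])
```

```text
[ 470.7 -344.6   30. ] [405.2 213.6]
[ 360.8 -343.5   30. ] [298.9 100.9]
[ 469.2 -494.5   30. ] [264.6 341. ]
[ 359.3 -493.4   30. ] [158.3 247.9]
[ 639.2 -323.9   30. ] [563.7 340.4]
[ 529.8 -312.9   30. ] [489.4 238.9]
[ 624.2 -473.1   30. ] [412.2 437.7]
[ 514.8 -462.1   30. ] [333.  351.2]
```

View pics/w3.png

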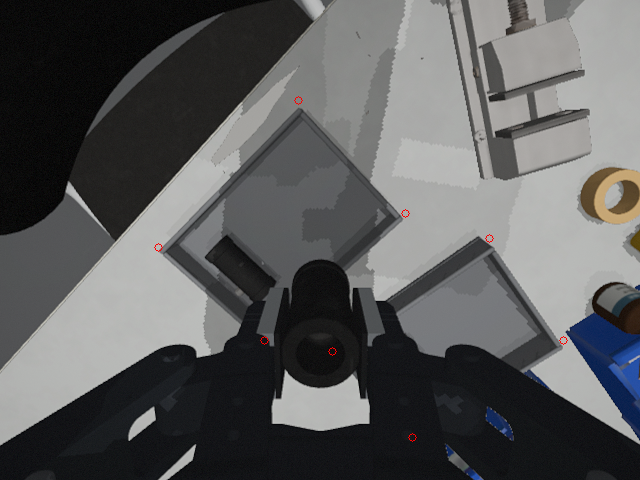

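```bash
python3 - <<'E'
from fit import *
np.set_printoptions(precision=2,suppress=True)
d=np.load("w3.npz"); c=dict(Tw=d["Tw"],K=d["K"])
P=[[55,75,30],[-55,75,30],[-55,-75,30]]
p,r=fit([c],[np.array([[400,216],[299,109],[164,251]])],[415,-419,0],P); print(p,r)
print("target",tray_pts(p,[[0,28,0]]))
P=[[55,75,30],[-55,75,30]]
p,r=fit([c],[np.array([[562,347],[491,243]])],[577,-393,-.1],P); print(p,r)
print("target",tray_pts(p,[[0,27,0]]))
E
python3 go.py 415 -392 50 0.785
```

```text
[ 417.77 -421.41   -0.  ] [[ 5.16  1.65]
 [-0.61 -2.61]
 [-4.62  2.3 ]]
target [[ 417.86 -393.42    0.  ]]
[ 578.43 -395.57   -0.13] [[-0.31 -0.52]
 [ 0.29  0.43]]
target [[ 581.91 -368.79    0.  ]]
5.6167 [ 427.  -396.3  197.1] [-9.490e-01  4.780e-01  1.395e+00 -1.000e-03  1.264e+00 -1.731e+00] 0.282 [-3.79 -3.34 -1.61]
ang 0.7819728713231573 down [ 0.0019762  -0.00372109 -0.99999112]
[415.0, -392.0, 50.0, 0.785] [-0.0053  0.1471  0.0121] -0.003
```

Request:
jog_arm:
  targets:
    - {"offset": [-0.005, 0.03, 0.012], "yaw": 0}
    - {"offset": [-0.005, 0.07, 0.012], "yaw": 0}
    - {"offset": [-0.005, 0.11, 0.012], "yaw": 0}
    - {"offset": [-0.005, 0.135, 0.012], "yaw": 0}
    - {"offset": [-0.005, 0.146, 0.012], "yaw": 0}
    - {"offset": [-0.005, 0.147, 0.012], "yaw": 0}
    - {"offset": [-0.005, 0.147, 0.012], "yaw": 0}

```text
time_s: 6.2
eef_pos: [415.7, -392.3, 51.2]
ee_rot: [-0.652, 0.656, 0.27, -0.269]
force: [-0.0, 0.3, 0.2]
grip_width: 0.277
```

Request:
jog_arm:
  targets:
    - {"offset": [0, 0, 0], "yaw": 0}
    - {"offset": [0, 0, 0], "yaw": 0}
    - {"offset": [0, 0, 0], "yaw": 0}
    - {"offset": [0, 0, 0], "yaw": 0}
    - {"offset": [0, 0, 0], "yaw": 0}
  fingers: 0.05

```text
time_s: 6.62
eef_pos: [415.9, -392.4, 51.7]
ee_rot: [-0.651, 0.656, 0.27, -0.269]
force: [-0.5, -1.0, 0.4]
grip_width: 0.585
```

```bash
python3 go.py 457 42 200 0.785
```

```text
6.6167 [ 415.9 -392.4   51.7] [-9.610e-01  6.330e-01  1.566e+00 -1.000e-03  9.360e-01 -1.743e+00] 0.585 [-0.48 -0.99  0.43]
ang 0.7821439561882806 down [ 0.00325241 -0.00554249 -0.99997935]
[457.0, 42.0, 200.0, 0.785] [ 0.3351 -0.1505  0.2783] -0.0029
```

Request:
jog_arm:
  targets:
    - {"offset": [0, -0.02, 0], "yaw": 0}
    - {"offset": [0, -0.055, 0], "yaw": 0}
    - {"offset": [0, -0.095, 0], "yaw": 0}
    - {"offset": [0, -0.135, 0], "yaw": 0}
    - {"offset": [0.335, -0.15, 0.278], "yaw": 0}
    - {"offset": [0.335, -0.15, 0.278], "yaw": 0}
    - {"offset": [0.335, -0.15, 0.278], "yaw": 0}
    - {"offset": [0.335, -0.15, 0.278], "yaw": 0}
    - {"offset": [0.335, -0.15, 0.278], "yaw": 0}
    - {"offset": [0.335, -0.15, 0.278], "yaw": 0}
    - {"offset": [0.335, -0.15, 0.278], "yaw": 0}
    - {"offset": [0.335, -0.15, 0.278], "yaw": 0}

```text
time_s: 7.62
eef_pos: [447.0, -58.1, 196.9]
ee_rot: [-0.651, 0.656, 0.27, -0.269]
force: [0.5, -0.6, 0.4]
grip_width: 0.587
```

```bash
python3 go.py 472 27 180 0.785;  python3 - <<'E'
from h import *
c=cap("side"); save(c["img"],"pics/s1.png")
E
python3 crop.py pics/s1.png 260 320 480 470 3.5 pics/s1a.png
```

```text
7.6167 [447.  -58.1 196.9] [-0.388  0.199  1.788 -0.004  1.149 -1.168] 0.587 [ 0.46 -0.56  0.41]
ang 0.7817446053179554 down [ 0.00396485 -0.0058199  -0.9999752 ]
[472.0, 27.0, 180.0, 0.785] [0.0777 0.0165 0.0429] -0.0033
```

View pics/s1a.png

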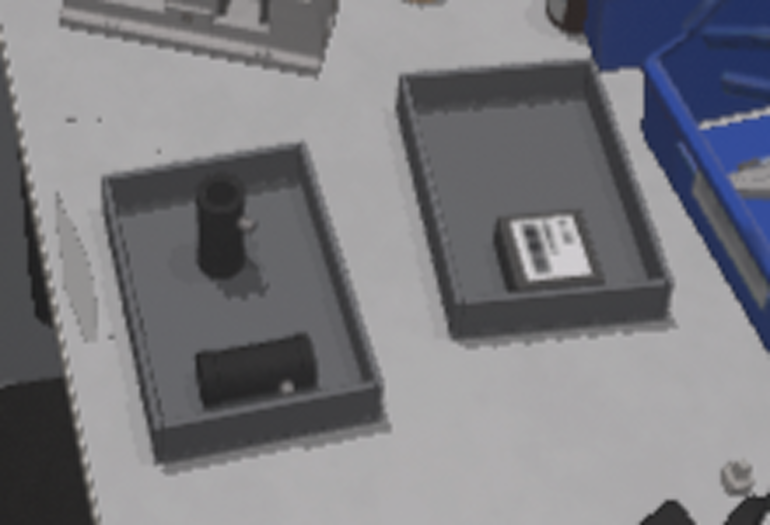

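```bash
python3 go.py 457 42 120 0.787
```

```text
7.6667 [447.1 -52.  197.1] [-0.376  0.197  1.79  -0.002  1.15  -1.162] 0.588 [-1.09  5.98  0.53]
ang 0.7866079940495015 down [ 0.00399589 -0.00318022 -0.99998696]
[457.0, 42.0, 120.0, 0.787] [0.0735 0.0768 0.0597] -0.0004
```

Request:
jog_arm:
  targets:
    - {"offset": [0.03, 0.0, 0.025], "yaw": 0}
    - {"offset": [0.055, 0.02, 0.045], "yaw": 0}
    - {"offset": [0.0735, 0.04, 0.06], "yaw": 0}
    - {"offset": [0.0735, 0.06, 0.06], "yaw": 0}
    - {"offset": [0.0735, 0.07, 0.06], "yaw": 0}
    - {"offset": [0.0735, 0.07, 0.06], "yaw": 0}
    - {"offset": [0.0735, 0.07, 0.06], "yaw": 0}
  fingers: 0.067

```text
time_s: 8.25
eef_pos: [456.8, 42.1, 127.1]
ee_rot: [-0.652, 0.655, 0.272, -0.27]
force: [-0.8, -0.3, 1.3]
grip_width: 0.786
```

```bash
python3 - <<'E'
from h import *
c=cap("wrist"); save(c["img"],"pics/w4.png")
b=ctrl.boxes_of("wrist","optic_box"); print(b[:2])
for q in [(457,42,66),(457,42,36)]: print(proj(c,q))
E
python3 go.py 457 42 66 0.787
```

```text
[{'box': [256.8, 205.6, 385.3, 315.9], 'score': 0.56}]
[319.72666754 267.76818588]
[319.77164026 248.85410713]
8.35 [457.3  41.9 127.8] [-0.163  0.31   1.849 -0.003  0.976 -0.948] 0.785 [0.8  0.38 0.82]
ang 0.7861712903945969 down [ 0.00566613 -0.00347114 -0.99997792]
[457.0, 42.0, 66.0, 0.787] [-0.0002  0.0618  0.0007] -0.0008
```

View pics/w4.png

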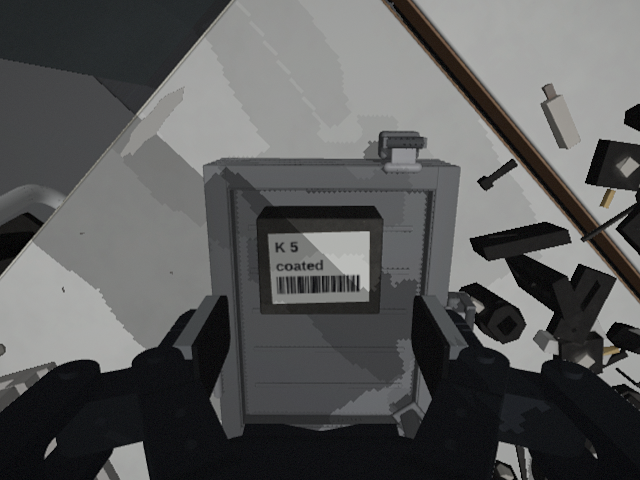

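Request:
jog_arm:
  targets:
    - {"offset": [0, 0.03, 0.0005], "yaw": 0}
    - {"offset": [0, 0.05, 0.0005], "yaw": 0}
    - {"offset": [0, 0.059, 0.0005], "yaw": 0}
    - {"offset": [0, 0.062, 0.0005], "yaw": 0}
    - {"offset": [0, 0.062, 0.0005], "yaw": 0}

```text
time_s: 8.77
eef_pos: [457.6, 41.8, 66.2]
ee_rot: [-0.651, 0.655, 0.272, -0.269]
force: [0.3, 0.4, -0.4]
grip_width: 0.782
```

Request:
jog_arm:
  targets:
    - {"offset": [0, 0, 0], "yaw": 0}
    - {"offset": [0, 0, 0], "yaw": 0}
    - {"offset": [0, 0, 0], "yaw": 0}
    - {"offset": [0, 0, 0], "yaw": 0}
    - {"offset": [0, 0, 0], "yaw": 0}
    - {"offset": [0, 0, 0], "yaw": 0}
  fingers: 0.0
  grip_force: 30

```text
time_s: 9.27
eef_pos: [458.3, 41.7, 67.2]
ee_rot: [-0.651, 0.656, 0.273, -0.269]
force: [-0.6, -0.2, 7.9]
grip_width: 0.697
```

```bash
python3 go.py 457 42 160 0.787 580 -368 160 -0.1
```

```text
9.2667 [458.3  41.7  67.2] [-0.163  0.415  1.899 -0.004  0.82  -0.947] 0.697 [-0.62 -0.15  7.89]
ang 0.785914867568653 down [ 0.00806888 -0.00398518 -0.9999595 ]
[457.0, 42.0, 160.0, 0.787] [-0.0004 -0.0928  0.0004] -0.0011
[580.0, -368.0, 160.0, -0.1] [-0.2035 -0.0902 -0.3764] 0.8859
```

Request:
jog_arm:
  targets:
    - {"offset": [0, -0.03, 0], "yaw": 0}
    - {"offset": [0, -0.065, 0], "yaw": 0}
    - {"offset": [0, -0.105, 0], "yaw": 0}
    - {"offset": [-0.2035, -0.115, -0.376], "yaw": 0.886}
    - {"offset": [-0.2035, -0.115, -0.376], "yaw": 0.886}
    - {"offset": [-0.2035, -0.115, -0.376], "yaw": 0.886}
    - {"offset": [-0.2035, -0.115, -0.376], "yaw": 0.886}
    - {"offset": [-0.2035, -0.115, -0.376], "yaw": 0.886}
    - {"offset": [-0.2035, -0.115, -0.376], "yaw": 0.886}
    - {"offset": [-0.2035, -0.115, -0.376], "yaw": 0.886}
    - {"offset": [-0.2035, -0.115, -0.376], "yaw": 0.886}
    - {"offset": [-0.2035, -0.115, -0.376], "yaw": 0.886}

```text
time_s: 10.27
eef_pos: [564.6, -319.1, 183.5]
ee_rot: [-0.705, 0.707, -0.033, 0.039]
force: [0.4, 0.2, -0.3]
grip_width: 0.696
```

```bash
python3 go.py 580 -368 160 -0.1
```

```text
10.2667 [ 564.6 -319.1  183.5] [-0.696  0.632  1.182  0.002  1.319 -0.595] 0.696 [ 0.38  0.19 -0.29]
ang -0.10144584615120489 down [ 0.00811651 -0.00390791 -0.99995942]
[580.0, -368.0, 160.0, -0.1] [ 0.0201  0.0238 -0.047 ] -0.0014
```

Request:
jog_arm:
  targets:
    - {"offset": [0.02, 0.02, -0.047], "yaw": 0}
    - {"offset": [0.02, 0.02, -0.047], "yaw": 0}
    - {"offset": [0.02, 0.02, -0.047], "yaw": 0}
    - {"offset": [0.02, 0.02, -0.047], "yaw": 0}

```text
time_s: 10.6
eef_pos: [579.5, -368.1, 163.0]
ee_rot: [-0.705, 0.707, -0.034, 0.039]
force: [0.5, -0.3, -0.6]
grip_width: 0.698
```

```bash
python3 - <<'E'
from fit import *
np.set_printoptions(precision=1,suppress=True)
c=cap("wrist"); s=ctrl.sense(); print(s["eef_pos"],np.abs(s["dq"]).max())
im=c["img"].copy()
for w in tray_pts([578,-395,-.12],[[55,75,30],[-55,75,30],[55,-75,30],[-55,-75,30]]):
        q=proj(c,w); cv2.circle(im,(int(q[0]),int(q[1])),4,(255,0,0),1); print(w,q)
save(im,"pics/w5.png"); np.savez("w5.npz",Tw=c["Tw"],K=c["K"])
E
python3 go.py 580 -368 48 -0.12
```

```text
[ 579.8 -367.4  163.9] 0.02713350269031118
[ 641.6 -327.1   30. ] [409.7 157.1]
[ 532.4 -314.    30. ] [233.3 154. ]
[ 623.6 -476.    30. ] [393.5 366.8]
[ 514.4 -462.9   30. ] [241.8 365. ]
10.65 [ 579.8 -367.4  163.9] [-0.736  0.737  1.053  0.003  1.344 -0.635] 0.699 [ 0.21 -0.46 -0.75]
ang -0.10127071424948478 down [ 0.00779721 -0.00337707 -0.9999639 ]
[580.0, -368.0, 48.0, -0.12] [-0.0007  0.1158 -0.0003] 0.0187
```

View pics/w5.png

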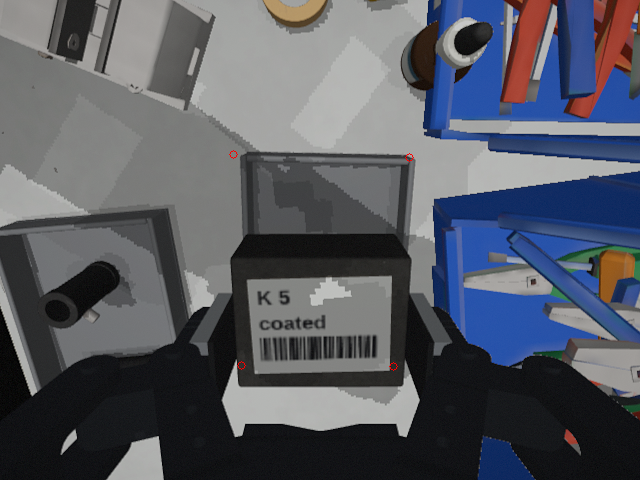

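```bash
python3 - <<'E'
from fit import *
np.set_printoptions(precision=1,suppress=True)
d=np.load("w5.npz"); c=dict(Tw=d["Tw"],K=d["K"])
ct=cap("top"); save(ct["img"],"pics/t2.png")
for px in [(435,200),(427,135),(485,480)]:
    for z in (0,60,100,140):
        w=onz(c,*px,z); print(px,w,proj(ct,w))
E
python3 crop.py pics/t2.png 350 130 550 290 4 pics/t2a.png
```

```text
(435, 200) [ 664.8 -362.6    0. ] [463.8 166.2]
(435, 200) [ 648.5 -349.4   60. ] [464.2 167.4]
(435, 200) [ 637.6 -340.5  100. ] [464.5 168.3]
(435, 200) [ 626.8 -331.7  140. ] [464.8 169.2]
(427, 135) [ 660.4 -316.6    0. ] [445.5 167.7]
(427, 135) [ 645.  -312.9   60. ] [449.1 168.6]
(427, 135) [ 634.8 -310.5  100. ] [451.7 169.3]
(427, 135) [ 624.5 -308.   140. ] [454.4 170. ]
(485, 480) [ 702.9 -620.7    0. ] [565.8 152.7]
(485, 480) [ 678.7 -553.8   60. ] [548.4 156.2]
(485, 480) [ 662.6 -509.2  100. ] [535.9 158.8]
(485, 480) [ 646.4 -464.6  140. ] [522.7 161.5]
```

View pics/t2a.png

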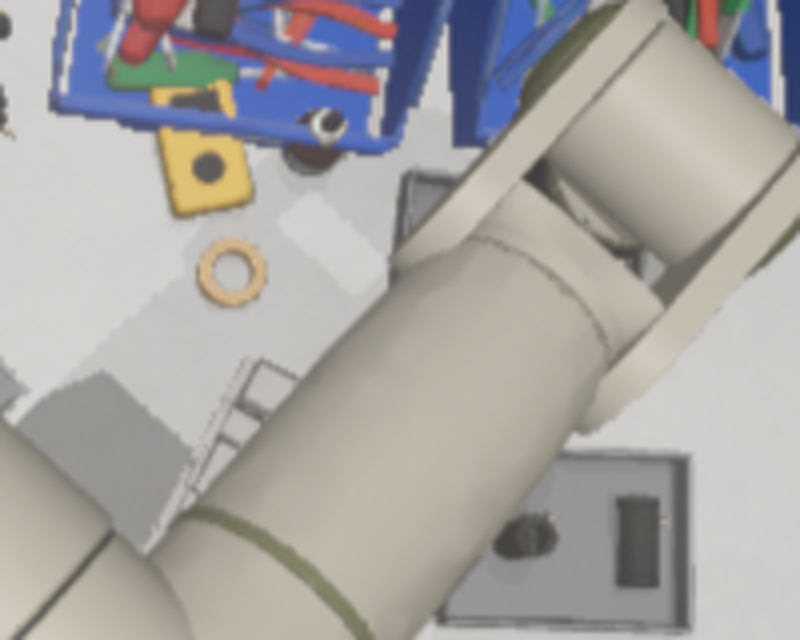

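```bash
python3 - <<'E'
from fit import *
np.set_printoptions(precision=1,suppress=True)
d=np.load("w5.npz"); c=dict(Tw=d["Tw"],K=d["K"])
cs=cap("side"); save(cs["img"],"pics/s2.png")
for px in [(435,200),(427,135),(485,480)]:
    for z in (0,30,60,80,100,140):
        w=onz(c,*px,z); print(px,w,proj(cs,w), (proj(cs,w)-[350,280])*4)
E
python3 crop.py pics/s2.png 350 280 550 430 4 pics/s2a.png
```

```text
(435, 200) [ 664.8 -362.6    0. ] [443.4 357.7] [373.6 310.8]
(435, 200) [ 656.7 -356.    30. ] [440.2 345.4] [360.8 261.7]
(435, 200) [ 648.5 -349.4   60. ] [436.9 332.8] [347.6 211.2]
(435, 200) [ 643.1 -345.    80. ] [434.7 324.2] [338.6 176.7]
(435, 200) [ 637.6 -340.5  100. ] [432.4 315.4] [329.5 141.6]
(435, 200) [ 626.8 -331.7  140. ] [427.7 297.3] [310.6  69.3]
(427, 135) [ 660.4 -316.6    0. ] [432.  340.5] [328.  242.2]
(427, 135) [ 652.7 -314.8   30. ] [429.9 330.2] [319.6 200.6]
(427, 135) [ 645.  -312.9   60. ] [427.7 319.4] [310.9 157.6]
(427, 135) [ 639.9 -311.7   80. ] [426.2 312. ] [305.  128.1]
(427, 135) [ 634.8 -310.5  100. ] [424.7 304.5] [298.9  97.9]
(427, 135) [ 624.5 -308.   140. ] [421.6 288.8] [286.3  35.3]
(485, 480) [ 702.9 -620.7    0. ] [532.4 478. ] [729.7 792.1]
(485, 480) [ 690.8 -587.3   30. ] [518.8 450.1] [675.2 680.2]
(485, 480) [ 678.7 -553.8   60. ] [505.4 422.5] [621.5 569.9]
(485, 480) [ 670.7 -531.5   80. ] [496.5 404.3] [586.  497.1]
(485, 480) [ 662.6 -509.2  100. ] [487.7 386.2] [550.8 424.9]
(485, 480) [ 646.4 -464.6  140. ] [470.4 350.6] [481.4 282.5]
```

View pics/s2a.png

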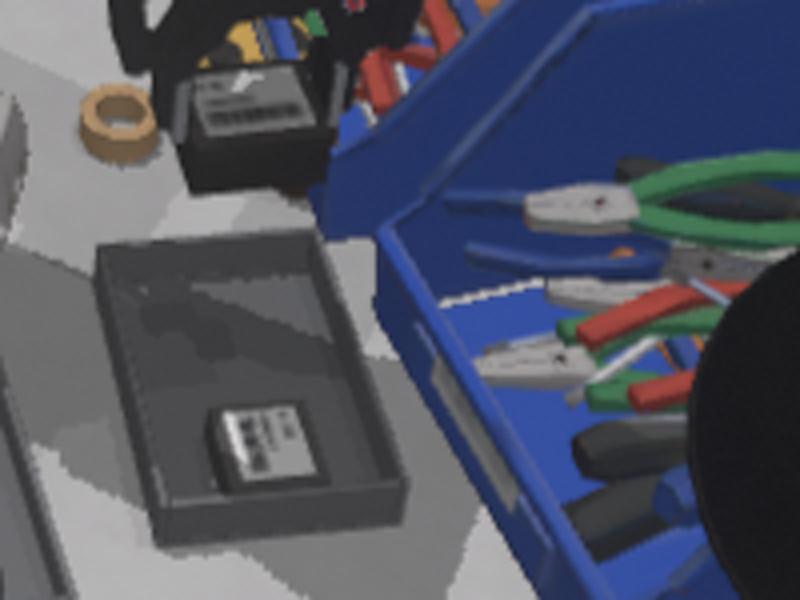

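```bash
python3 - <<'E'
from fit import *
np.set_printoptions(precision=1,suppress=True)
d=np.load("w5.npz"); c=dict(Tw=d["Tw"],K=d["K"])
a,b=onz(c,243,155,30),onz(c,412,157,30); print(a,b,np.linalg.norm(b-a))
E
python3 go.py 580 -366 48 -0.12
```

```text
[ 538.3 -315.2   30. ] [ 643.  -327.2   30. ] 105.40656298852844
10.75 [ 580.1 -366.9  164.7] [-0.735  0.735  1.053  0.003  1.344 -0.635] 0.694 [-0.36  0.64 -0.42]
ang -0.10030280545378278 down [ 0.00869232 -0.00431338 -0.99995292]
[580.0, -366.0, 48.0, -0.12] [-0.0012  0.1167  0.0013] 0.0197
```

Request:
jog_arm:
  targets:
    - {"offset": [0.003, 0.035, 0.001], "yaw": 0.02}
    - {"offset": [0.003, 0.07, 0.001], "yaw": 0.02}
    - {"offset": [0.003, 0.1, 0.001], "yaw": 0.02}
    - {"offset": [0.003, 0.115, 0.001], "yaw": 0.02}
    - {"offset": [0.003, 0.122, 0.001], "yaw": 0.02}
    - {"offset": [0.003, 0.122, 0.001], "yaw": 0.02}

```text
time_s: 11.25
eef_pos: [584.1, -365.7, 42.2]
ee_rot: [-0.705, 0.707, -0.039, 0.045]
force: [-0.2, -0.1, -1.5]
grip_width: 0.696
```

Request:
jog_arm:
  targets:
    - {"offset": [0, 0, 0], "yaw": 0}
    - {"offset": [0, 0, 0], "yaw": 0}
    - {"offset": [0, 0, 0], "yaw": 0}
    - {"offset": [0, 0, 0], "yaw": 0}
    - {"offset": [0, 0, 0], "yaw": 0}
  fingers: 0.068

```text
time_s: 11.67
eef_pos: [584.3, -365.9, 43.0]
ee_rot: [-0.705, 0.707, -0.039, 0.045]
force: [-0.9, -0.0, 0.3]
grip_width: 0.797
```

Request:
jog_arm:
  targets:
    - {"offset": [0, -0.03, 0], "yaw": 0}
    - {"offset": [0, -0.07, 0], "yaw": 0}
    - {"offset": [0, -0.11, 0], "yaw": 0}
    - {"offset": [0, -0.14, 0], "yaw": 0}
    - {"offset": [0, -0.15, 0], "yaw": 0}
    - {"offset": [0, -0.15, 0], "yaw": 0}
  fingers: 0.068

```text
time_s: 12.17
eef_pos: [583.8, -365.9, 196.5]
ee_rot: [-0.703, 0.708, -0.037, 0.047]
force: [0.8, 0.0, -1.0]
grip_width: 0.796
```

```bash
python3 - <<'E'
from h import *
c=cap("wrist"); save(c["img"],"pics/w6.png")
E
python3 go.py 560 0 220 1.44
```

```text
12.2167 [ 583.1 -365.5  193.4] [-0.731  0.719  1.007  0.003  1.405 -0.611] 0.798 [-0.02  1.38 -1.56]
ang -0.11948785670256065 down [ 0.00957385 -0.00498252 -0.99994176]
[560.0, 0.0, 220.0, 1.44] [-0.0663 -0.0286  0.36  ] -1.5595
```

View pics/w6.png

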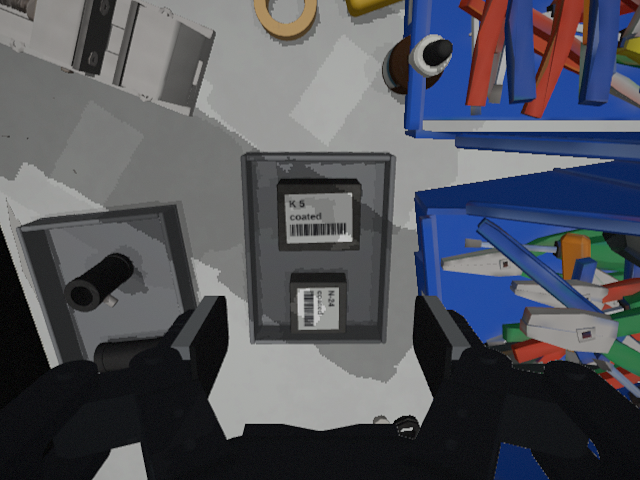

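```bash
python3 go.py 575 7 200 1.44
```

```text
12.2167 [ 583.1 -365.5  193.4] [-0.731  0.719  1.007  0.003  1.405 -0.611] 0.798 [-0.02  1.38 -1.56]
ang -0.11948785670256065 down [ 0.00957385 -0.00498252 -0.99994176]
[575.0, 7.0, 200.0, 1.44] [-0.0524 -0.0085  0.3688] -1.5595
```

Request:
jog_arm:
  targets:
    - {"offset": [-0.052, -0.0085, 0.369], "yaw": -1.56}
    - {"offset": [-0.052, -0.0085, 0.369], "yaw": -1.56}
    - {"offset": [-0.052, -0.0085, 0.369], "yaw": -1.56}
    - {"offset": [-0.052, -0.0085, 0.369], "yaw": -1.56}
    - {"offset": [-0.052, -0.0085, 0.369], "yaw": -1.56}
    - {"offset": [-0.052, -0.0085, 0.369], "yaw": -1.56}
    - {"offset": [-0.052, -0.0085, 0.369], "yaw": -1.56}
    - {"offset": [-0.052, -0.0085, 0.369], "yaw": -1.56}
    - {"offset": [-0.052, -0.0085, 0.369], "yaw": -1.56}
    - {"offset": [-0.052, -0.0085, 0.369], "yaw": -1.56}
    - {"offset": [-0.052, -0.0085, 0.369], "yaw": -1.56}
    - {"offset": [-0.052, -0.0085, 0.369], "yaw": -1.56}
  fingers: 0.034

```text
time_s: 13.22
eef_pos: [574.5, 8.2, 197.6]
ee_rot: [-0.541, 0.546, 0.453, -0.452]
force: [0.6, -0.2, -0.9]
grip_width: 0.404
```

```bash
python3 go.py 575 7 180 1.442
```

```text
13.2167 [574.5   8.2 197.6] [-0.188  0.46   1.422 -0.003  1.254 -1.575] 0.404 [ 0.61 -0.19 -0.91]
ang 1.3882363707545369 down [ 0.00548296 -0.00429075 -0.99997576]
[575.0, 7.0, 180.0, 1.442] [-0.001   0.0176 -0.0006] -0.0538
```

Request:
jog_arm:
  targets:
    - {"offset": [-0.001, 0.02, -0.0005], "yaw": -0.054}
    - {"offset": [-0.001, 0.028, -0.0005], "yaw": -0.054}
    - {"offset": [-0.001, 0.028, -0.0005], "yaw": -0.054}
    - {"offset": [-0.001, 0.028, -0.0005], "yaw": -0.054}

```text
time_s: 13.55
eef_pos: [574.5, 7.0, 168.5]
ee_rot: [-0.53, 0.533, 0.466, -0.466]
force: [0.1, 0.2, 1.0]
grip_width: 0.4
```

```bash
python3 - <<'E'
from fit import *
np.set_printoptions(precision=2,suppress=True)
c=cap("wrist"); s=ctrl.sense(); print(s["eef_pos"],np.abs(s["dq"]).max())
save(c["img"],"pics/w7.png"); np.savez("w7.npz",Tw=c["Tw"],K=c["K"])
im=c["img"].copy()
p=[487.8,18,-.782]; ct,st=np.cos(.653),np.sin(.653)
for a in (-13,13):
  for b in (-5,5):
    w=tray_pts(p,[[70+a*ct-b*st,53.5+a*st+b*ct,73]])[0]; q=proj(c,w); print(w,q); cv2.circle(im,(int(q[0]),int(q[1])),2,(255,0,0),1)
for w in tray_pts(p,COR):
    q=proj(c,w); print(w,q); cv2.circle(im,(int(q[0]),int(q[1])),3,(0,255,0),1)
save(im,"pics/w7a.png")
E
python3 crop.py pics/w7a.png 220 130 420 280 4 pics/w7b.png
```

```text
[574.94   6.94 169.38] 0.016128961040590317
[561.63   3.34  73.  ] [311.7  225.27]
[562.92  13.26  73.  ] [329.6  225.25]
[587.42  -0.    73.  ] [312.03 268.96]
[588.7    9.92  73.  ] [329.38 268.95]
[593.91   4.22  46.  ] [320.84 262.78]
[502.3  -88.02  46.  ] [146.03 136.83]
[381.69  31.78  46.  ] [ 320.4  -142.11]
[473.3  124.02  46.  ] [507.88  31.71]
```

View pics/w7a.png

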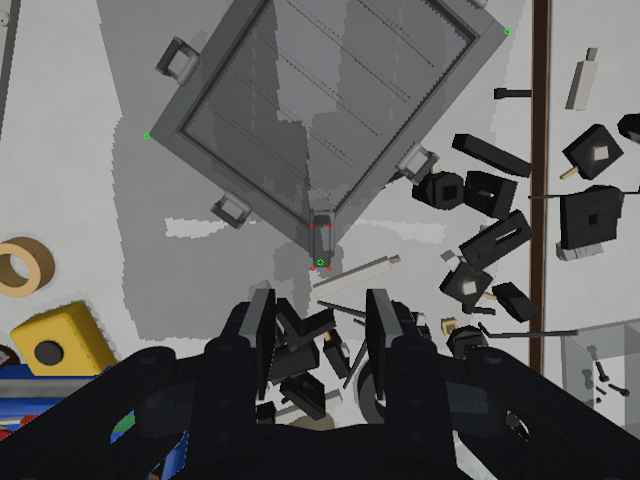

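View pics/w7b.png

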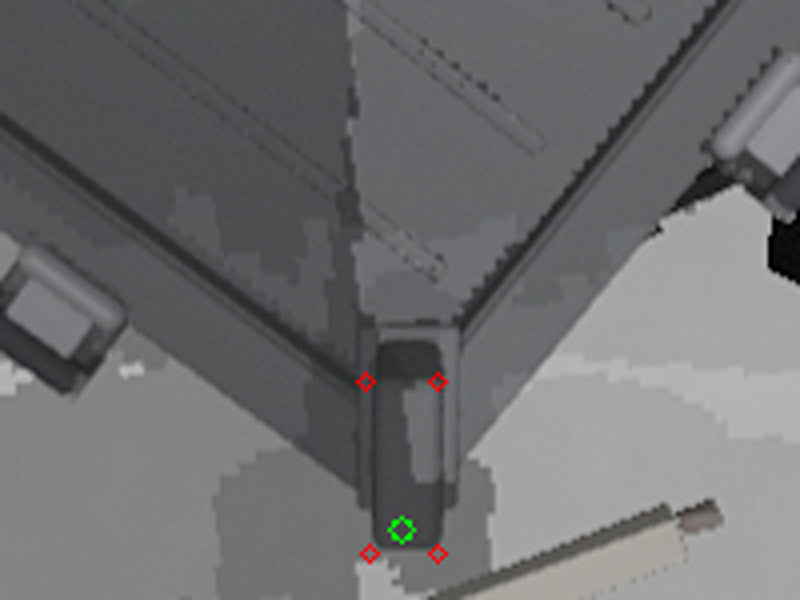

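Request:
jog_arm:
  targets:
    - {"offset": [0.0012, 0.035, -0.007], "yaw": 0}
    - {"offset": [0.0012, 0.065, -0.007], "yaw": 0}
    - {"offset": [0.0012, 0.085, -0.007], "yaw": 0}
    - {"offset": [0.0012, 0.094, -0.007], "yaw": 0}
    - {"offset": [0.0012, 0.098, -0.007], "yaw": 0}
    - {"offset": [0.0012, 0.098, -0.007], "yaw": 0}

```text
time_s: 14.1
eef_pos: [582.8, 6.7, 71.8]
ee_rot: [-0.529, 0.534, 0.467, -0.466]
force: [0.7, 0.1, 0.1]
grip_width: 0.397
```

```bash
python3 go.py 575 7 72 1.442
python3 - <<'E'
from h import *
c=cap("wrist"); save(c["img"],"pics/w8.png")
E
python3 crop.py pics/w8.png 200 200 440 400 3 pics/w8a.png
```

```text
14.1 [582.8   6.7  71.8] [-0.188  0.624  1.517 -0.004  0.995 -1.626] 0.397 [0.67 0.06 0.06]
ang 1.4398624965433413 down [ 0.00518809 -0.00421991 -0.99997764]
[575.0, 7.0, 72.0, 1.442] [-0.0007 -0.0002  0.0078] -0.0021
```

View pics/w8a.png

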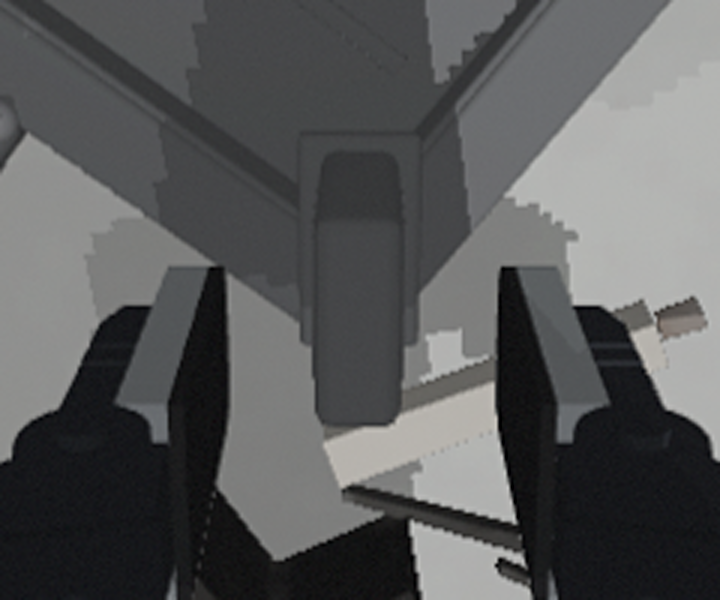

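Request:
jog_arm:
  targets:
    - {"offset": [0, 0, 0], "yaw": 0}
    - {"offset": [0, 0, 0], "yaw": 0}
    - {"offset": [0, 0, 0], "yaw": 0}
    - {"offset": [0, 0, 0], "yaw": 0}
    - {"offset": [0, 0, 0], "yaw": 0}
    - {"offset": [0, 0, 0], "yaw": 0}
    - {"offset": [0, 0, 0], "yaw": 0}
  fingers: 0.0
  grip_force: 20

```text
time_s: 14.73
eef_pos: [584.0, 6.6, 74.2]
ee_rot: [-0.528, 0.535, 0.468, -0.465]
force: [0.1, 0.9, 5.8]
grip_width: 0.112
```

```bash
python3 go.py 575 7 72 1.442
python3 - <<'E'
from h import *
for n in ("side","wrist"):
    c=cap(n); save(c["img"],f"pics/{n}9.png")
E
python3 crop.py pics/side9.png 250 175 370 285 6 pics/side9a.png
```

```text
14.7333 [584.    6.6  74.2] [-0.188  0.621  1.515 -0.004  0.995 -1.626] 0.112 [0.1  0.92 5.82]
ang 1.4399849274837184 down [ 0.00944014 -0.00493899 -0.99994324]
[575.0, 7.0, 72.0, 1.442] [-0.0008  0.0021  0.009 ] -0.002
```

View pics/side9a.png

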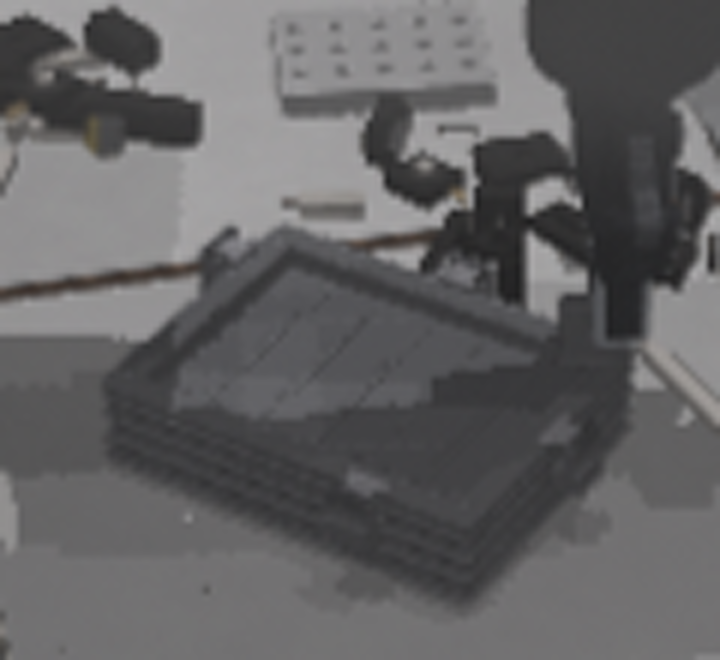

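View pics/wrist9.png

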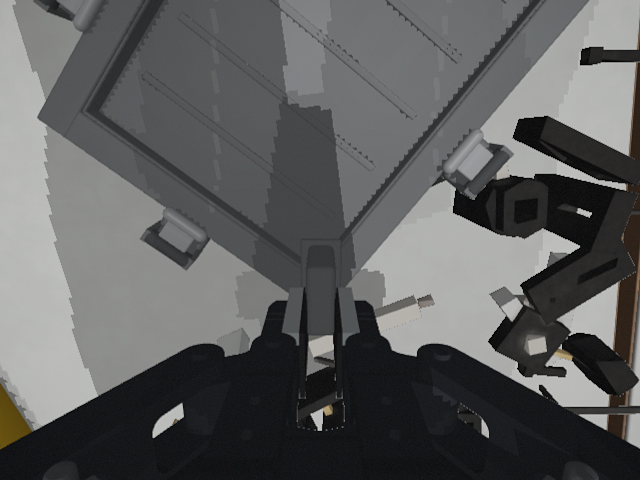

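Request:
jog_arm:
  targets:
    - {"offset": [0, -0.003, 0.0007], "yaw": 0}
    - {"offset": [0, -0.006, 0.0014], "yaw": 0}
    - {"offset": [0, -0.009, 0.002], "yaw": 0}
    - {"offset": [0, -0.012, 0.0028], "yaw": 0}
    - {"offset": [0, -0.015, 0.0036], "yaw": 0}
    - {"offset": [0, -0.018, 0.0045], "yaw": 0}
    - {"offset": [0, -0.018, 0.0045], "yaw": 0}

```text
time_s: 15.42
eef_pos: [579.4, 7.3, 92.9]
ee_rot: [-0.528, 0.535, 0.468, -0.465]
force: [1.6, 1.2, -1.4]
grip_width: 0.108
```

```bash
python3 go.py 575 7 72 1.442
python3 - <<'E'
from h import *
for n in ("side","wrist"):
    c=cap(n); save(c["img"],f"pics/{n}10.png")
E
python3 crop.py pics/side10.png 250 175 370 285 6 pics/side10a.png
```

```text
15.4167 [579.4   7.3  92.9] [-0.188  0.586  1.518 -0.003  1.026 -1.626] 0.108 [ 1.57  1.17 -1.39]
ang 1.4398982552914017 down [ 0.01016671 -0.00488943 -0.99993636]
[575.0, 7.0, 72.0, 1.442] [-0.0008  0.0209  0.0046] -0.0021
```

View pics/side10a.png

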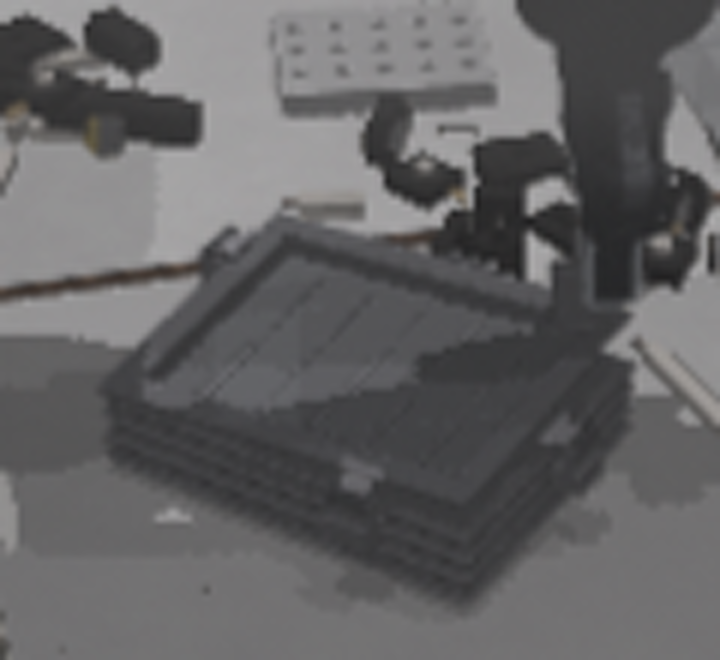

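View pics/wrist10.png

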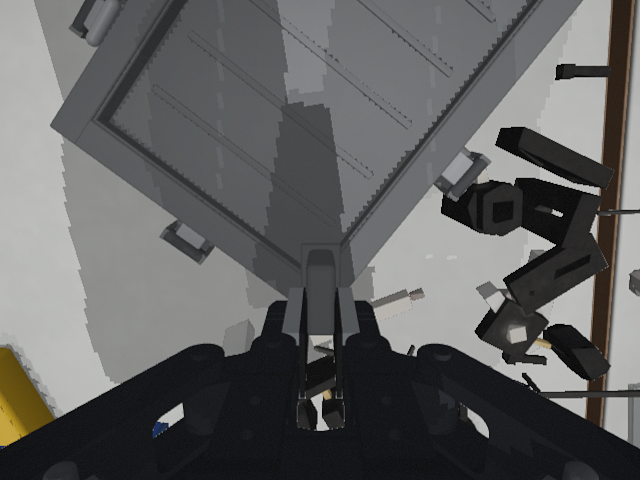

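Request:
jog_arm:
  targets:
    - {"offset": [0, -0.003, 0.001], "yaw": 0}
    - {"offset": [0, -0.006, 0.002], "yaw": 0}
    - {"offset": [0, -0.009, 0.003], "yaw": 0}
    - {"offset": [0, -0.012, 0.004], "yaw": 0}
    - {"offset": [0, -0.015, 0.0052], "yaw": 0}
    - {"offset": [0, -0.018, 0.0063], "yaw": 0}
    - {"offset": [0, -0.02, 0.007], "yaw": 0}
    - {"offset": [0, -0.02, 0.007], "yaw": 0}
    - {"offset": [0, -0.02, 0.007], "yaw": 0}

```text
time_s: 16.27
eef_pos: [572.3, 8.3, 112.4]
ee_rot: [-0.528, 0.535, 0.468, -0.465]
force: [-0.1, 0.2, -1.8]
grip_width: 0.111
```

```bash
python3 go.py 575 7 72 1.442
python3 - <<'E'
from h import *
for n in ("side","wrist"):
    c=cap(n); save(c["img"],f"pics/{n}11.png")
E
python3 crop.py pics/side11.png 250 175 370 285 6 pics/side11a.png
```

```text
16.2667 [572.3   8.3 112.4] [-0.189  0.547  1.526 -0.003  1.058 -1.627] 0.111 [-0.06  0.2  -1.8 ]
ang 1.4397960815723851 down [ 0.0099531  -0.00488626 -0.99993853]
[575.0, 7.0, 72.0, 1.442] [-0.0008  0.0404 -0.0024] -0.0022
```

View pics/side11a.png

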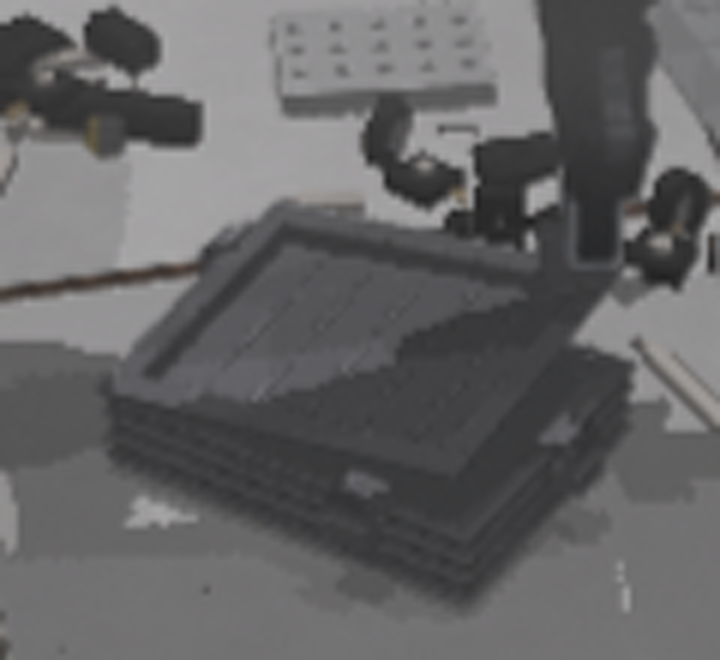

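View pics/wrist11.png

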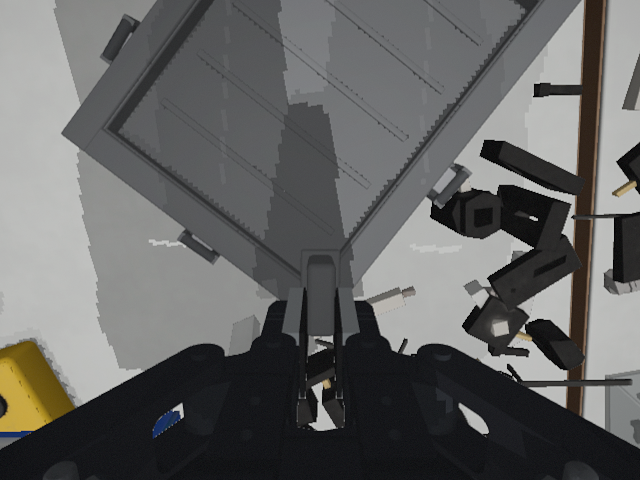

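```bash
cat > tilt.py <<'E'
from fit import *
def tray_full(p,th,lift,P,sh=0):
    # P in tray frame (origin underside); rotate about far corner
    P=np.array(P,float); a=.653; d=np.array([np.cos(a),np.sin(a),0]); ax=np.array([d[1],-d[0],0])  # lifts +d side
    Rm=R.from_rotvec(ax*th).as_matrix(); f=np.array([-72,-52,0.])
    Q=(P-f)@Rm.T+f+[0,0,33+lift]-sh*d
    return tray_pts(p,Q)
E
python3 - <<'E'
from tilt import *
np.set_printoptions(precision=2,suppress=True)
p=[487.8,18,-.782]
print(tray_full(p,.2,0,[[70,53.5,28],[-72,-52,0]]))
cs=cap("side"); cw=cap("wrist")
# side corners from crop (x/6+250, y/6+175): right tip(+x,+y) (612,275), (+x,-y) front (462,475), (-x,+y) back (280,203), (-x,-y) left (117,385)
us=np.array([[612,277],[462,473],[280,203],[117,387]])/6+[250,175]
P=[[85,65,13],[85,-65,13],[-85,65,13],[-85,-65,13]]
uw=np.array([[63,132]])
def f(q): 
    W=tray_full(p,q[0],q[1],P,q[2]); r=[proj(cs,w)-u for w,u in zip(W,us)]
    W2=tray_full(p,q[0],q[1],[[85,-65,13]],q[2]); r+=[(proj(cw,W2[0])-uw[0])*.3]
    return np.ravel(r)
r=least_squares(f,[.2,0,0]); print(r.x,r.fun.reshape(-1,2))
E
```

```text
[[566.15   7.8   95.58]
 [400.07  31.84  33.  ]]
[ 0.21 -2.28 -1.37] [[ 2.06 -1.28]
 [-0.8   1.43]
 [-1.49 -0.38]
 [-3.84  1.19]
 [-0.2   2.34]]
```

Request:
jog_arm:
  targets:
    - {"offset": [0, -0.002, 0.0008], "yaw": 0}
    - {"offset": [0, -0.004, 0.0016], "yaw": 0}
    - {"offset": [0, -0.004, 0.0016], "yaw": 0}

```text
time_s: 16.72
eef_pos: [570.7, 8.6, 116.6]
ee_rot: [-0.528, 0.535, 0.468, -0.465]
force: [-0.7, 0.4, -1.4]
grip_width: 0.108
```

Request:
jog_arm:
  targets:
    - {"offset": [0, 0, 0], "yaw": 0}
    - {"offset": [0, 0, 0], "yaw": 0}
    - {"offset": [0, 0, 0], "yaw": 0}
    - {"offset": [0, 0, 0], "yaw": 0}
  fingers: 0.0
  grip_force: 80

```text
time_s: 17.05
eef_pos: [570.7, 8.6, 116.5]
ee_rot: [-0.528, 0.535, 0.468, -0.465]
force: [1.1, 0.5, -2.4]
grip_width: 0.089
```

Request:
jog_arm:
  targets:
    - {"offset": [0, -0.003, 0], "yaw": 0}
    - {"offset": [0, -0.006, 0], "yaw": 0}
    - {"offset": [0, -0.009, 0], "yaw": 0}
    - {"offset": [0, -0.012, 0], "yaw": 0}
    - {"offset": [0, -0.015, 0], "yaw": 0}
    - {"offset": [0, -0.018, 0], "yaw": 0}
    - {"offset": [0, -0.021, 0], "yaw": 0}
    - {"offset": [0, -0.024, 0], "yaw": 0}
    - {"offset": [0, -0.024, 0], "yaw": 0}

```text
time_s: 17.8
eef_pos: [570.7, 8.7, 141.3]
ee_rot: [-0.528, 0.536, 0.468, -0.464]
force: [-0.4, -0.8, -0.1]
grip_width: 0.094
```

```bash
python3 go.py 575 7 72 1.442
python3 - <<'E'
from h import *
for n in ("side","wrist"):
    c=cap(n); save(c["img"],f"pics/{n}12.png")
E
python3 crop.py pics/side12.png 250 175 370 285 6 pics/side12a.png
```

```text
17.8 [570.7   8.7 141.3] [-0.189  0.508  1.505 -0.003  1.117 -1.627] 0.094 [-0.35 -0.79 -0.07]
ang 1.4398679547484206 down [ 0.01118544 -0.00505525 -0.99992466]
[575.0, 7.0, 72.0, 1.442] [-0.0008  0.0693 -0.0036] -0.0021
```

View pics/side12a.png

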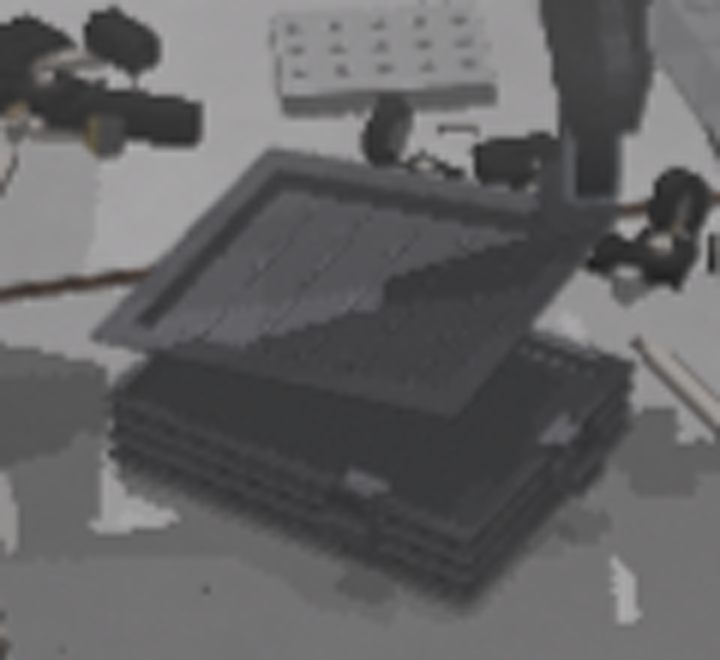

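View pics/wrist12.png

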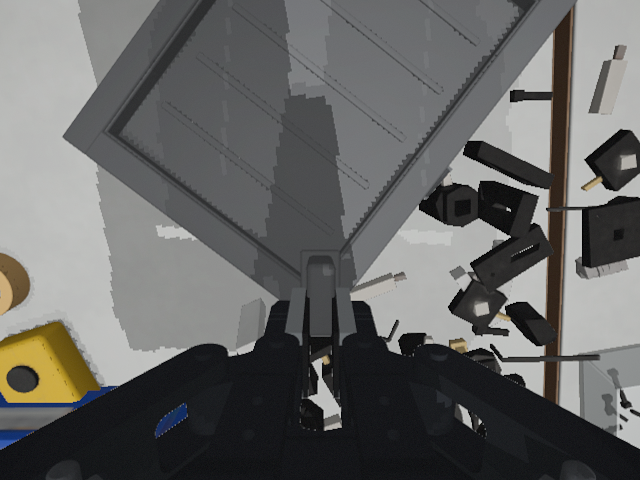

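Request:
jog_arm:
  targets:
    - {"offset": [0, -0.005, 0], "yaw": 0}
    - {"offset": [0, -0.015, 0], "yaw": 0}
    - {"offset": [0, -0.028, 0], "yaw": 0}
    - {"offset": [0, -0.041, 0], "yaw": 0}
    - {"offset": [0, -0.054, 0], "yaw": 0}
    - {"offset": [0, -0.067, 0], "yaw": 0}
    - {"offset": [0, -0.08, 0], "yaw": 0}
    - {"offset": [0, -0.092, 0], "yaw": 0}
    - {"offset": [0, -0.102, 0], "yaw": 0}
    - {"offset": [0, -0.108, 0], "yaw": 0}
    - {"offset": [0, -0.11, 0], "yaw": 0}
    - {"offset": [0, -0.11, 0], "yaw": 0}

```text
time_s: 18.9
eef_pos: [569.4, 9.2, 250.9]
ee_rot: [-0.528, 0.535, 0.468, -0.465]
force: [0.2, 0.1, -2.2]
grip_width: 0.085
```

Request:
jog_arm:
  targets:
    - {"offset": [0, 0, 0], "yaw": 0}
    - {"offset": [0, 0, 0], "yaw": 0}
    - {"offset": [0, 0, 0], "yaw": 0}
    - {"offset": [0, 0, 0], "yaw": 0}
    - {"offset": [0, 0, 0], "yaw": 0}
    - {"offset": [0, 0, 0], "yaw": 0}

```text
time_s: 19.4
eef_pos: [569.4, 9.2, 250.8]
ee_rot: [-0.528, 0.535, 0.468, -0.465]
force: [-0.7, -0.3, -1.7]
grip_width: 0.088
```

```bash
python3 go.py 575 7 72 1.442
python3 - <<'E'
from h import *
for n in ("side","wrist"):
    c=cap(n); save(c["img"],f"pics/{n}13.png")
s=ctrl.sense(); print(s["eef_pos"],s["force"],abs(s["dq"]).max(),s["grip_width"])
E
```

```text
19.4 [569.4   9.2 250.8] [-0.188  0.404  1.363 -0.003  1.363 -1.628] 0.088 [-0.68 -0.34 -1.66]
ang 1.439818940551106 down [ 0.01046446 -0.00492355 -0.99993312]
[575.0, 7.0, 72.0, 1.442] [-0.0008  0.1788 -0.0039] -0.0022
[569.37748087   9.23688637 250.83244314] [-0.81937691  0.16220145 -1.2749504 ] 0.002137511972432891 0.09077394910845996
```

View pics/side13.png

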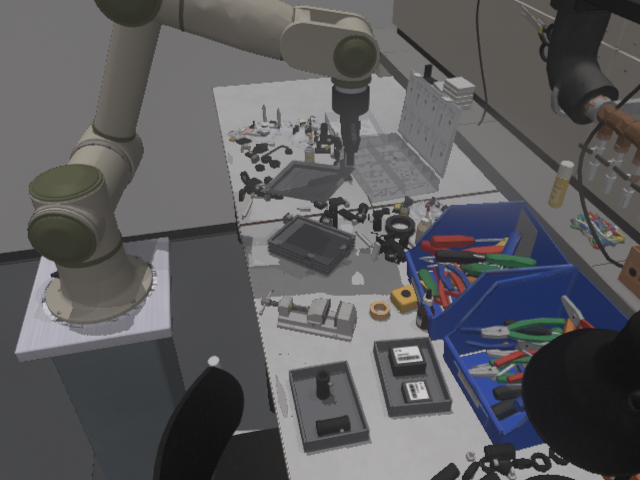

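View pics/wrist13.png

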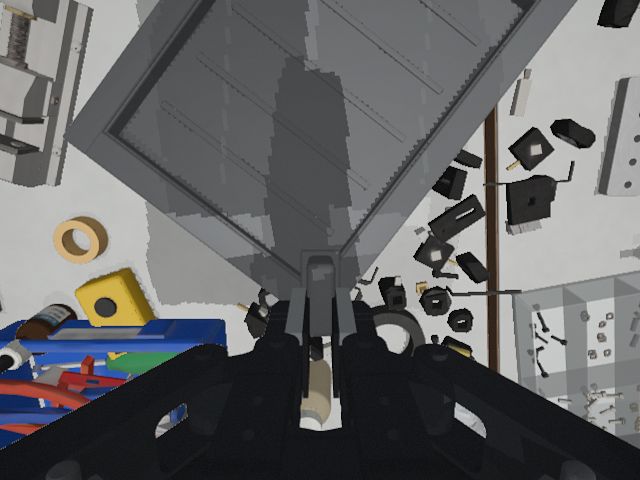

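Request:
jog_arm:
  targets:
    - {"offset": [0, 0, 0], "yaw": 0}
    - {"offset": [0, 0, 0], "yaw": 0}
    - {"offset": [0, 0, 0], "yaw": 0}
    - {"offset": [0, 0, 0], "yaw": 0}
    - {"offset": [0, 0, 0], "yaw": 0}
    - {"offset": [0, 0, 0], "yaw": 0}
  grip_force: 115

```text
time_s: 20.0
eef_pos: [569.4, 9.2, 250.8]
ee_rot: [-0.528, 0.535, 0.468, -0.465]
force: [-0.7, 0.5, -0.9]
grip_width: 0.078
```

```bash
python3 - <<'E'
from h import *
for n in ("side","wrist","top"):
    c=cap(n); save(c["img"],f"pics/{n}14.png")
    np.savez(n+"14.npz",Tw=c["Tw"],K=c["K"])
s=ctrl.sense(); print(s["time_s"],s["eef_pos"],s["force"],abs(s["dq"]).max(),s["grip_width"])
E
python3 crop.py pics/side14.png 250 150 370 280 5 pics/side14a.png
python3 crop.py pics/wrist14.png 40 80 240 230 3 pics/wrist14a.png
python3 crop.py pics/wrist13.png 40 80 240 230 3 pics/wrist13a.png
```

```text
20.15 [569.37858798   9.22932595 250.84684655] [-0.29270133 -0.43830936 -0.60675954] 0.0009159641797943124 0.0743030851304375
```

View pics/side14a.png

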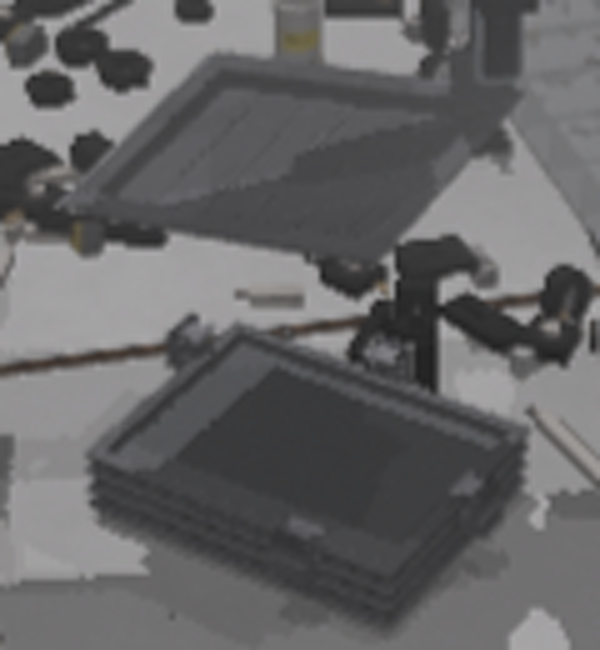

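View pics/wrist14a.png

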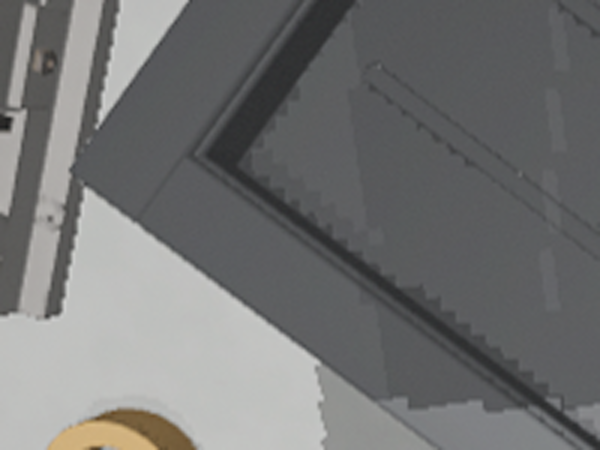

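View pics/wrist13a.png

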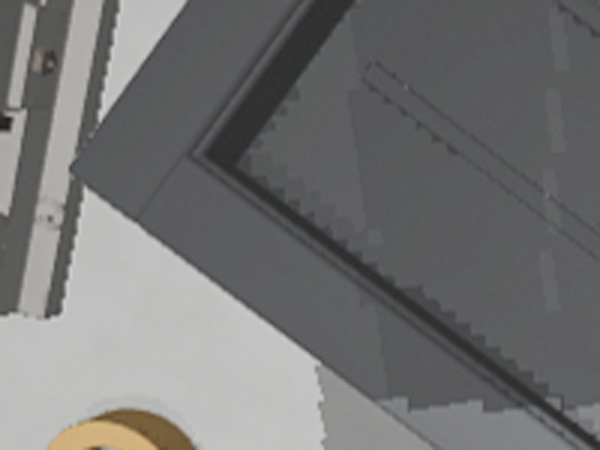

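View pics/top14.png

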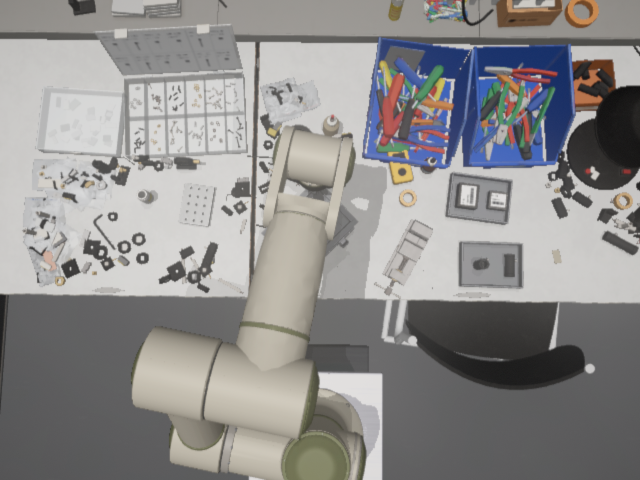

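Run:
```python
from tilt import *
np.set_printoptions(precision=2,suppress=True)
L=lambda n:(lambda d:dict(Tw=d["Tw"],K=d["K"]))(np.load(n+"14.npz"))
cs,cw=L("side"),L("wrist"); p=[487.8,18,-.782]
us=np.array([[523,95],[375,255],[212,58],[72,203]])/5+[250,150]
P=[[85,65,13],[85,-65,13],[-85,65,13],[-85,-65,13]]
uw=np.array([40+75/3,80+170/3])
def f(q):
    W=tray_full(p,q[0],q[1],P,q[2]); r=[proj(cs,w)-u for w,u in zip(W,us)]
    r+=[(proj(cw,W[1])-uw)*.5]
    return np.ravel(r)
r=least_squares(f,[.25,130,0]); q=r.x; print(q,r.fun.reshape(-1,2))
print(tray_full(p,q[0],q[1],[[0,0,0],[-72,-52,0],[70,53.5,28]],q[2]))
```

```text
[  0.22 133.77   1.39] [[ 0.45 -0.43]
 [ 0.25  2.34]
 [-0.   -1.12]
 [-3.63  1.53]
 [-1.    1.28]]
[[484.22  18.46 186.5 ]
 [398.69  32.02 166.77]
 [563.23   8.18 233.39]]
```

Tilt is about 0.22 rad, the tray's centre is at about 186 mm and its far corner at about 167 mm. All of these are inside the limits and not changing, so I'm handing in.

Run:
```python
from h import *
print(ctrl.finish_job()); s=ctrl.sense(); print(s["time_s"],s["eef_pos"],s["grip_width"])
```

```text
the job is handed in; nothing more can be done
None
the job is handed in; nothing more can be done
```

I did the whole job and handed it in at about 20 s of the 64 s allowed. The system gives no verdict, so the results below are my own checks.

**What I did**
- **Sorting:** I stood the post holder in the free half of the post bin and laid the small box flat in the free half of the box bin.
- **Peeling:** I pinched the tab at 20 N and raised that corner along an arc, so the tray turned in the pads to about 0.21 rad. I then raised the grip to 80 N and lifted the tray straight up. I finished holding it at 115 N.

**Last checks**
- **Bins:** the last side and top pictures show both things in the right bins, let go.
- **Far corner:** at 0.21 rad the camera fit put it 1–2 mm from its seat, within an error of a few mm. That is inside the 8 mm limit, but the image fit is the only evidence for it.
- **Tray at the end:** tilt was about 0.22 rad (limit 0.35). Its centre was about 186 mm and its far corner about 167 mm above the bench. The last two wrist pictures, 0.7 s apart, showed no creep in the grip.
- **Stack and bystanders:** the stack stood flat in the last side picture, and the plate and sleeve had not visibly moved.

**What disagreed**
- **Box size:** the gripper read about 59.5 mm across the tray's y, where the description implies 50 mm. The box's 60 mm side seems to have been the one I gripped, and it still fits its bin.
- **Bin position:** my first reading of the post bin from the side camera was about 17 mm off the top camera's. I placed things by the wrist and top views instead.

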